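# Thread the bar out of the ribbon stand for a new reel

### The arm

A 6-joint arm with a two-finger parallel gripper is mounted at the origin on a cart in front of the work surface, level with it; the furniture and walls round the work are solid. World frame = base frame: x ahead of the robot, y to its left, z up, the work surface at z = 0. Lengths are in m, angles in degrees, forces in N, time in s.
With the tool pointing down it reaches from about 0.4 to 0.825 m from the base axis. Payload 7 kg.
Tool frame: the origin (TCP) lies between the finger pads; the fingertips stand 19 mm ahead of it and the grasp point (between the pads) is the TCP; y points along the fingers, x is the direction in which the jaws open and shut, and the axes are right-handed (so a half turn about y gives the same grasp; the last joint's range is limited). The gripper opens to 88 mm and grips with 3 to 60 N. Pads are 19 mm wide; open, the fingers measure 130 mm over their backs; the gripper's body (78 mm by 193 mm) begins 47 mm behind the grasp point.
Start: joints at [-47.378, 20.546, 0.682, 0, -70.136, -16.507], TCP at [0.297, -0.606, 0.246] pointing down, gripper open.
Joint ranges: [-176.03, 176.03], [-82.01, 121.73], [-58.28, 71.71], [-173.87, 95.51], [-174.79, -0.11], [-173.66, 173.66]. Speed limits (degrees/s): [136.94, 136.94, 172.46, 180, 180, 180].

### API

Orientations are given as [roll, pitch, yaw] about the fixed x, y, z axes, in that order (R = Rz(yaw) Ry(pitch) Rx(roll)).
In Python, from plant import r gives the robot as it stands. The module is installed in compiled form; this text tells all that it offers.
- The arm moves only by the tool jog_arm, never from a script. Its argument "steps" is a list of rows, each a list of 5 numbers: the closure, from 0 (fully open) to 1 (shut), then the shift along the tool's x, y, z in m, then the turn about the tool's y in degrees. In form: [[jaw, x, y, z, turn], ...]. A call has 1 to 12 rows; each row shifts and turns the commanded pose from where the row before left it, along the tool's axes as they then stand; what a row does not reach is not made up. A row lasts 1/12 s, in which the tool goes at most 41.7 mm and 7.16 degrees, less where a joint would pass 70% of its speed; a pose out of reach is approached as far as the arm can. A call with a gripper value outside its range is refused whole. The fingers move at their own pace and stop on an object; "squeeze" is the grip in N (left out, the last holds). Time passes only in rows, so rows that do not move let the fingers close. It gives the time, the measured TCP pose, the force and the opening at its end, in the units of the state.
- r.get_state(): the state, without advancing time (a new reading comes with each control period).
- r.capture(name): name is "side" or "top" or "wrist"; returns a dict with "image" (480x640x3 uint8, red, green, blue), "vfov" (degrees; the focal length in pixels is half the picture's height over the tangent of half this angle, whatever the lens; pixels are square), "cx", "cy" (the principal point, pixels), "D" ([k1, k2, p1, p2, k3] as OpenCV has them; the pictures are not rectified), "R" (3x3) and "t" (3): a world point X has camera coordinates R X + t; the wrist camera has in their place "tool_from_camera" (4x4, takes a point from camera to tool coordinates, whose origin is the TCP and whose axes are the tool frame's). Camera axes: x right, y down, z forward; pixel columns grow to the right and rows downward; lengths in m; the calibration is good to about 2 mm. A picture is of the moment at which its call begins: read the wrist's pose just before it. There is no depth.
- r.close_job(): hands the job in, once; it reports no verdict.
The state is a dict: "time_s": time; "joints": joint angles; "qd": joint speeds; "joint_torque": joint torques, N m; "tcp_pos": TCP position; "eef_rot": TCP orientation; "contact_force": force on the tool from outside, world axes, zero at the start; "moment": the same for the moment, N m; "gripper_width": finger opening in m.
Only numpy, scipy, OpenCV 4.12 (cv2) and the standard library are available. Lean on these libraries where they do the work, as an engineer would, in place of code of your own. Each camera call takes 0.05 s, during which the arm holds its last target.

### The job

The ribbon stand is empty and its brass bar has to come out for a new reel, but the glass of tasting picks stands in the way of the bar's end: the picks are loose, so without lifting the glass slide it along the slate into the other ring. Then shift the bar that way until its disc end leaves the blind socket, tilt that end up and thread the bar slantwise out between the uprights, without forcing it or pushing it into the glass. Finish while still holding the bar level above the stand, about 20 cm over the counter, and leave everything else where it is.

Things in the scene. Friction and masses are not known exactly. Their poses are not given: they have to be found in the camera images.
- reel_stand: Ribbon stand of dark wood, fixed to the counter. Origin: centre of its underside, on the counter (z = 0). Its y axis runs along the bar, from the eye upright to the socket upright; z up. Base board 90 x 226 x 12 mm (x, y, z). Eye upright: y = -99 to -85 mm, 76 mm wide in x at its foot, rounded top at z = 95 mm. Socket upright: y = +85 to +99 mm, top at z = 82 mm. The 170 mm between them is empty and open at the top, front and back.
- eye (a point): Centre of the eye: an upright oval hole right through the eye upright, 20 mm wide (x) and 36 mm high (z = 44 to 80 mm), at stand y = -92 mm, z = 62 mm. High enough for the bar to slope at up to 45 degrees in it; the bar's disc does not pass through it.
- socket (a point): Centre of the mouth of the socket: a blind round hole 16 mm across and 9 mm deep in the inner face of the socket upright (stand y = +85 to +94 mm), centre z = 52 mm.
- reel_bar: Loose brass bar, 12 mm thick and 226 mm long, 0.16 kg, lying level in the eye and the socket at z = 50 mm. Origin: its middle, on its axis; y along the bar, towards the socket end (its x and z axes may be rolled about y). A stop disc 36 mm across sits at bar y = +87 to +93 mm, with a hub 18 mm across to +97 mm. At the start its socket end sits 7 mm deep in the socket (bar origin at stand y = -21 mm), and its eye end stands 35 mm out of the eye upright.
- bar_grip (a point): Point on the bar's axis at about its centre of gravity, 15 mm from its middle towards the disc; between the uprights at the start. A good place to grip, from above, across the 12 mm.
- eye_end (a point): Tip of the bar at the eye end (bar y = -113 mm).
- socket_end (a point): Tip of the bar at the disc end (bar y = +113 mm).
- tasting_slate: Flat dark slate, 84 x 176 x 6 mm, fixed on the counter beyond the eye upright, its long side (y) up to 12 degrees out of line with the bar. Origin: on its underside, below the centre of the near ring; it reaches to y = -138 mm, away from the stand. Two thin engraved rings, 73 mm across, mark two places on it.
- near_ring (a point): Centre of the ring next to the stand, on the slate's top (z = 6 mm).
- far_ring (a point): Centre of the other ring, 100 mm farther along the slate (its -y) from the stand, on the slate's top (z = 6 mm).
- pick_cup: Glass of wooden tasting picks, 47 mm across, glass 62 mm high, picks to 96 mm, about 0.12 kg. Origin: centre of its underside. It stands in the near ring, 3 to 9 mm beyond the bar's eye end. Grip the glass across its 47 mm from above, about 30 to 40 mm up, or push it.
- ribbon_spool: The new reel, 64 mm across and 20 mm high, lying on the counter behind the stand; bystander. Origin: centre of its underside.
- tape_dispenser: Tape dispenser, 47 x 133 x 67 mm, in front of the stand; bystander. Origin: centre of its underside.
- sample_dish: Small round dish, 67 mm across and 15 mm high, at the right of the slate; bystander. Origin: centre of its underside.
Not all that is in view belongs to the job. Of the things that look like the pick_cup, the middle-sized one is meant.

How it is judged:
By the outcome, as a careful person would: the job done as asked, in the order asked, and still so for the second after the job is handed in, while the arm keeps its last pose, push and grip.
It also fails if it takes over 64 s, if anything falls off the work surface, if the arm or the gripper's body presses on something with over 40 N, if the wrist force passes 120 N, or if a joint passes its speed limit or range.

## Working session

There is one attempt and no reset: what is moved stays moved. The work goes in short steps, Python scripts to look and compute and a tool call to move; the robot and the scene stay as the last step left them, time stands still between calls to the robot, and variables do not carry over. Pictures are saved under pics/ and viewed, and the job is handed in when it is done.

Besides the shell and the picture viewer there is one more tool, called after "Emit:" by a JSON object that holds its "op" and its "data", one argument or row to a line. jog_arm: Moves the arm, as the interface text tells. Its arguments: {"type":"object","properties":{"steps":{"type":"array","items":{"type":"array","items":{"type":"number"}}},"squeeze":{"type":"number"}},"required":["steps"]}

```bash
mkdir -p pics; ls; python3 - <<'E'
from plant import r
import cv2,json,numpy as np
s=r.get_state(); print(s)
for n in ("side","top","wrist"):
    c=r.capture(n); cv2.imwrite(f"pics/{n}0.png",c["image"][:,:,::-1])
    print(n,{k:(np.array(v).round(4).tolist()) for k,v in c.items() if k!="image"})
E
```

```text
pics
{'time_s': 0.0, 'joints': array([-4.73784702e+01,  2.05901705e+01,  6.34160681e-01, -1.96426118e-02,
       -7.01353943e+01, -1.65073520e+01]), 'qd': array([ 0.05203781, -0.0959419 ,  0.09887569, -0.03445165,  0.03894889,
       -0.02215244]), 'joint_torque': array([-2.06936024e-04, -5.82725823e+01,  2.93055815e+01,  6.99714750e+00,
        6.93383030e-03, -1.37544289e-04]), 'tcp_pos': array([ 0.29689166, -0.60569778,  0.24464137]), 'eef_rot': array([-8.99917305e+01, -9.28838668e-02,  1.16107482e+02]), 'contact_force': array([-0.13536768, -0.10317651, -0.35168135]), 'moment': array([ 0.01917458, -0.01542206,  0.01951044]), 'gripper_width': 0.08729774742026296}
side {'vfov': 48.8521, 'cx': 315.8403, 'cy': 243.0016, 'D': [0.0157, 0.0, 0.0, 0.0, 0.0], 'R': [[0.9021, -0.4311, -0.0191], [-0.195, -0.3677, -0.9093], [0.3849, 0.824, -0.4158]], 't': [-0.5448, 0.1206, 1.1073]}
top {'vfov': 43.3014, 'cx': 320.5528, 'cy': 248.6426, 'D': [0.0694, 0.0, 0.0, 0.0, 0.0], 'R': [[0.0024, -0.9999, -0.011], [-0.9968, -0.0015, -0.0804], [0.0803, 0.0112, -0.9967]], 't': [-0.1384, 0.5154, 1.2561]}
wrist {'vfov': 59.5738, 'cx': 319.4518, 'cy': 246.5915, 'D': [-0.0905, 0.0, 0.0, 0.0, 0.0], 'tool_from_camera': [[1.0, 0.0007, -0.0008, -0.0011], [0.0009, -0.2467, 0.9691, -0.1392], [0.0005, -0.9691, -0.2467, 0.0662], [0.0, 0.0, 0.0, 1.0]]}
```

View pics/top0.png

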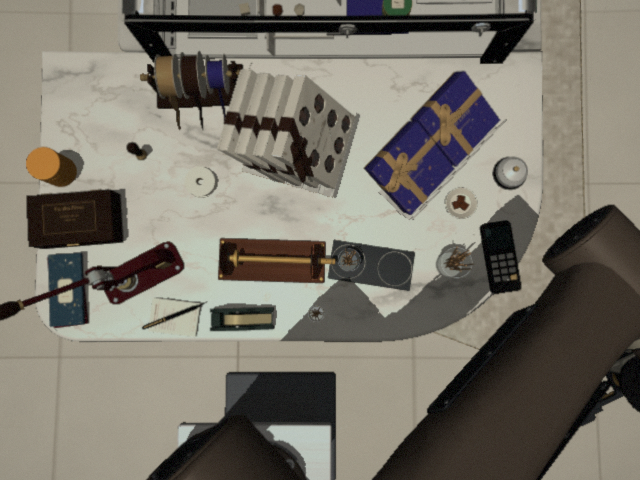

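View pics/side0.png

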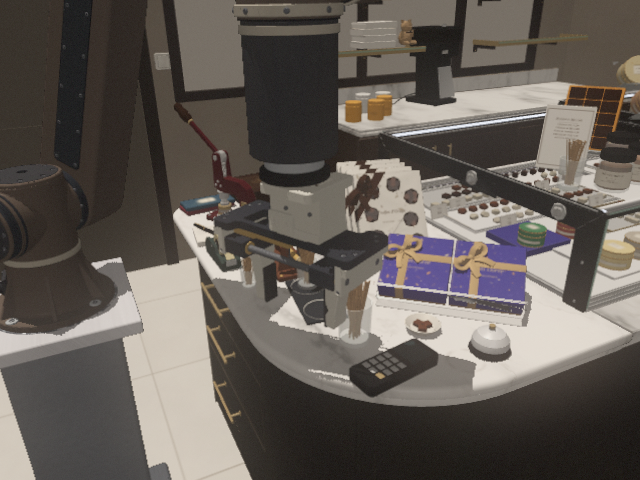

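View pics/wrist0.png

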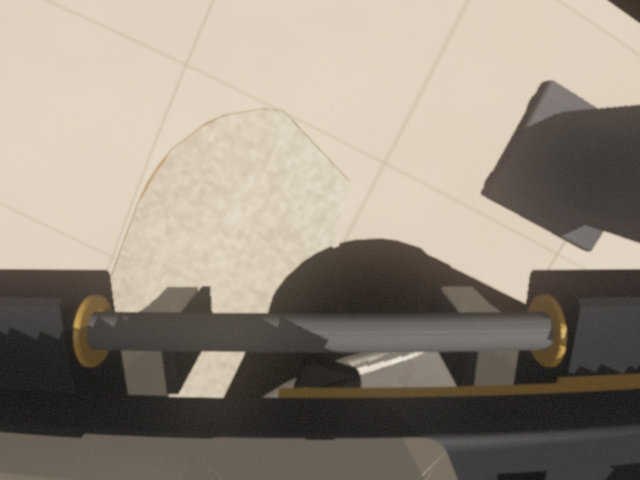

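```bash
cat > h.py <<'E'
import numpy as np,cv2
from plant import r
from scipy.spatial.transform import Rotation as Ro
def K(c):
    f=240/np.tan(np.radians(c["vfov"])/2); return np.array([[f,0,c["cx"]],[0,f,c["cy"]],[0,0,1]])
def RT(c,s=None):
    if "R" in c: return np.array(c["R"]),np.array(c["t"])
    T=np.array(c["tool_from_camera"]); W=np.eye(4); W[:3,:3]=Ro.from_euler("xyz",s["eef_rot"],degrees=True).as_matrix(); W[:3,3]=s["tcp_pos"]
    M=np.linalg.inv(W@T); return M[:3,:3],M[:3,3]
def plane(c,px,z,s=None):
    R,t=RT(c,s); p=np.array(px,float).reshape(-1,1,2)
    u=cv2.undistortPoints(p,K(c),np.array(c["D"],float))[:,0]
    d=np.c_[u,np.ones(len(u))]@R; o=-R.T@t
    return o+d*((z-o[2])/d[:,2])[:,None]
def proj(c,X,s=None):
    R,t=RT(c,s); return cv2.projectPoints(np.array(X,float).reshape(-1,1,3),cv2.Rodrigues(R)[0],t,K(c),np.array(c["D"],float))[0][:,0]
def crop(c,x0,y0,w,h,k,name):
    im=c["image"][y0:y0+h,x0:x0+w,::-1]; cv2.imwrite("pics/"+name,cv2.resize(im,None,fx=k,fy=k,interpolation=cv2.INTER_CUBIC))
E
python3 - <<'E'
from h import *
c=r.capture("top"); crop(c,205,220,225,80,3.5,"topc.png")
print(plane(c,[[218,260],[327,260],[348,260]],0))
E
```

```text
[[ 0.49259511  0.08225853  0.        ]
 [ 0.49294004 -0.15103276  0.        ]
 [ 0.49301903 -0.19594767  0.        ]]
```

View pics/topc.png

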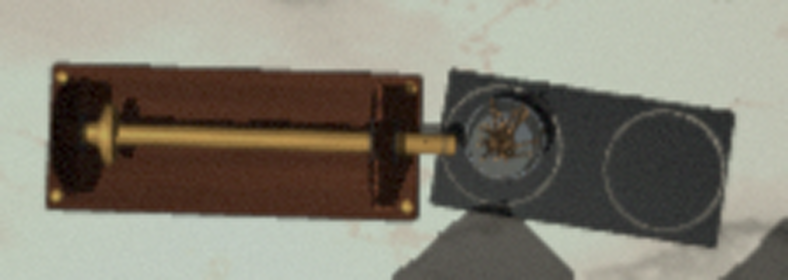

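```bash
python3 - <<'E'
from h import *
c=r.capture("top")
f=lambda L:[[205+(x-1.25)/3.5,220+(y-1.25)/3.5] for x,y in L]
b=plane(c,f([(52,65),(423,73),(418,218),(47,209)]),.012); print("base",b.round(4),b.mean(0).round(4),[np.linalg.norm(b[i]-b[i-1]).round(4) for i in range(4)])
d=(b[0]+b[3]-b[1]-b[2])[:2]; print("stand y dir yaw",np.degrees(np.arctan2(d[1],d[0])))
s=plane(c,f([(452,68),(735,112),(717,246),(432,205)]),.006); print("slate",s.round(4),[np.linalg.norm(s[i]-s[i-1]).round(4) for i in range(4)])
d=(s[0]+s[3]-s[1]-s[2])[:2]; print("slate yaw",np.degrees(np.arctan2(d[1],d[0])))
u=d/np.linalg.norm(d); m=s.mean(0)[:2]; print("near",m+u*50,"far",m-u*50)   # slate y from +38 to -138 -> centre -50
print("rings px",plane(c,f([(502,145),(665,170)]),.006)[:,:2])
print("cup rim",plane(c,f([(508,138)]),.062)[:,:2],"base?",plane(c,f([(508,138)]),.006)[:,:2])
print("bar",plane(c,f([(118,135),(455,144)]),.05))
E
```

```text
base [[ 0.5383  0.0776  0.012 ]
 [ 0.5337 -0.1478  0.012 ]
 [ 0.4458 -0.1449  0.012 ]
 [ 0.4509  0.0792  0.012 ]] [ 0.4922 -0.034   0.012 ] [np.float64(0.0874), np.float64(0.2255), np.float64(0.088), np.float64(0.2242)]
stand y dir yaw 88.77048906860433
slate [[ 0.5374 -0.1655  0.006 ]
 [ 0.5107 -0.3373  0.006 ]
 [ 0.4295 -0.3256  0.006 ]
 [ 0.4538 -0.1534  0.006 ]] [np.float64(0.0844), np.float64(0.1739), np.float64(0.0821), np.float64(0.1739)]
slate yaw 81.5739492555788
near [ 7.80949152 49.21487294] far [ -6.84378919 -49.70570816]
rings px [[ 0.49036376 -0.19589082]
 [ 0.47536898 -0.29464138]]
cup rim [[ 0.49108733 -0.19745987]] base? [[ 0.4946355  -0.19954426]]
bar [[ 0.49325672  0.031427    0.05      ]
 [ 0.48826085 -0.16677832  0.05      ]]
```

Emit:
{"op": "jog_arm", "data": {
  "steps": [
    [0,0,0,0,-6.93],
    [0,0,0,0,-6.93],
    [0,0,0,0,-6.93],
    [0,0,0,0,-6.93],
    [0,0,0,0,-6.93],
    [0,0,0,0,-6.93],
    [0,0,0,0,-6.93],
    [0,0,0,0,-6.93],
    [0,0,0,0,0]
  ],
  "squeeze": 6
}}

```text
time_s: 1.0
tcp_pos: [0.2971, -0.606, 0.2454]
eef_rot: [-90.0, -0.0, 171.9]
contact_force: [0.0, -0.5, 0.8]
gripper_width: 0.0878
```

Emit:
{"op": "jog_arm", "data": {
  "steps": [
    [0,-0.011,0,-0.036,0],
    [0,-0.011,0,-0.036,0],
    [0,-0.011,0,-0.036,0],
    [0,-0.011,0,-0.036,0],
    [0,-0.011,0,-0.036,0],
    [0,-0.011,0,-0.036,0],
    [0,-0.011,0,-0.036,0],
    [0,-0.011,0,-0.036,0],
    [0,-0.011,0,-0.036,0],
    [0,-0.011,0,-0.036,0],
    [0,-0.011,0,-0.036,0],
    [0,-0.011,0,-0.036,0]
  ]
}}

```text
time_s: 2.0
tcp_pos: [0.4915, -0.1963, 0.2459]
eef_rot: [-90.0, 0.0, 171.3]
contact_force: [0.8, -0.8, 0.4]
gripper_width: 0.0876
```

Emit:
{"op": "jog_arm", "data": {
  "steps": [
    [0,0,0,0,0],
    [0,0,0,0,0],
    [0,0,0,0,0]
  ]
}}

```text
time_s: 2.25
tcp_pos: [0.4911, -0.1979, 0.2455]
eef_rot: [-90.0, -0.0, 171.5]
contact_force: [0.3, -0.8, -0.6]
gripper_width: 0.0874
```

```bash
python3 - <<'E'
from h import *
s=r.get_state(); c=r.capture("wrist"); cv2.imwrite("pics/w1.png",c["image"][:,:,::-1])
print(s["tcp_pos"],s["eef_rot"])
print(proj(c,[[.4905,-.197,.006],[.4905,-.197,.068],[.4756,-.2949,.006],[.49,-.196,.006],[.489,-.168,.05]],s))
E
```

```text
[ 0.49107679 -0.19791707  0.24553692] [-8.99967313e+01 -9.82308653e-03  1.71465085e+02]
[[320.82095263 216.66918088]
 [321.07277172 230.86454111]
 [321.1904999  104.17941754]
 [321.52140497 217.65390493]
 [327.91322573 259.85448678]]
```

View pics/w1.png

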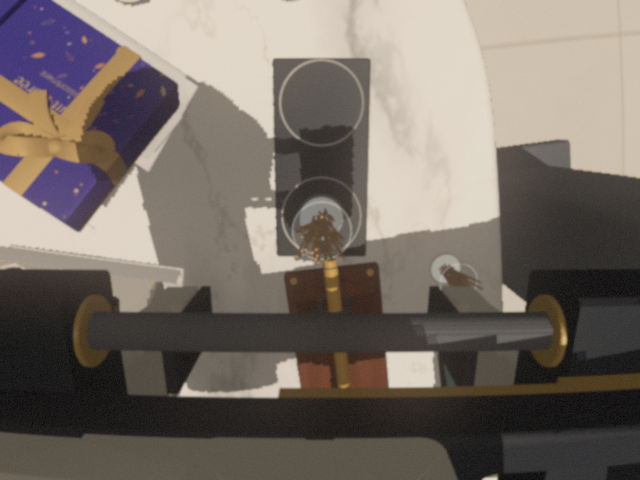

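Emit:
{"op": "jog_arm", "data": {
  "steps": [
    [0,0,0.02,0,0],
    [0,0,0.02,0,0],
    [0,0,0.02,0,0],
    [0,0,0.02,0,0],
    [0,0,0.02,0,0],
    [0,0,0.02,0,0],
    [0,0,0.02,0,0],
    [0,0,0.016,0,0],
    [0,0,0.012,0,0],
    [0,0,0.01,0,0],
    [0,0,0.006,0,0],
    [0,0,0,0,0]
  ],
  "squeeze": 6
}}

```text
time_s: 3.3
tcp_pos: [0.4902, -0.1988, 0.0605]
eef_rot: [-90.0, -0.1, 171.4]
contact_force: [0.1, -0.5, 0.4]
gripper_width: 0.0879
```

```bash
python3 - <<'E'
from h import *
s=r.get_state(); c=r.capture("wrist"); cv2.imwrite("pics/w2.png",c["image"][:,:,::-1])
print(s["tcp_pos"],s["contact_force"])
c=r.capture("side"); crop(c,200,160,200,220,2.7,"s2.png")
E
```

```text
[ 0.49018275 -0.19881471  0.06047536] [ 0.06655969 -0.47015569  0.39611647]
```

View pics/w2.png

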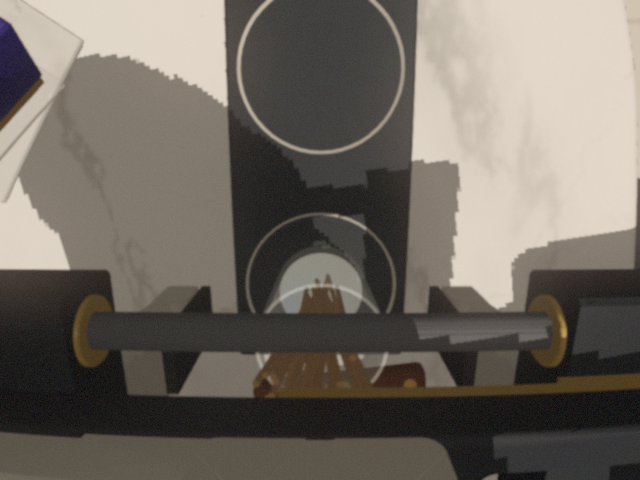

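View pics/s2.png

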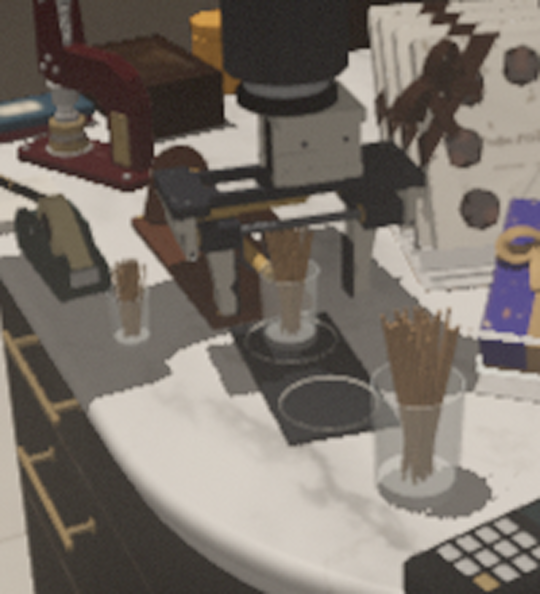

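Emit:
{"op": "jog_arm", "data": {
  "steps": [
    [0,0,0.002,0,0],
    [0.3,0,0,0,0],
    [0.4,0,0,0,0],
    [0.6,0,0,0,0],
    [1,0,0,0,0],
    [1,0,0,0,0],
    [1,0,0,0,0],
    [1,0,0,0,0],
    [1,0,0,0,0]
  ],
  "squeeze": 5
}}

```text
time_s: 4.15
tcp_pos: [0.491, -0.1981, 0.0596]
eef_rot: [-90.0, -0.0, 171.6]
contact_force: [-0.4, 0.4, 0.9]
gripper_width: 0.0466
```

```bash
python3 - <<'E'
from h import *
s=r.get_state(); print(s["tcp_pos"],s["contact_force"],s["gripper_width"])
c=r.capture("side"); crop(c,200,160,200,220,2.7,"s3.png")
E
```

```text
[ 0.49100191 -0.1981259   0.05956448] [-0.42990311  0.42328822  0.92924117] 0.04663710599444526
```

View pics/s3.png

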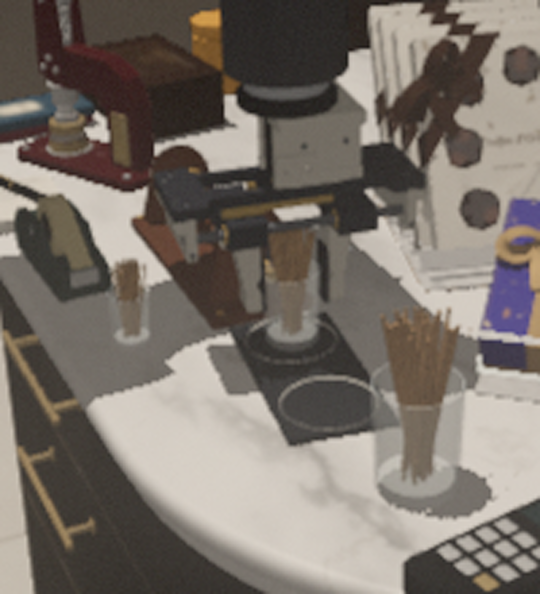

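Emit:
{"op": "jog_arm", "data": {
  "steps": [
    [1,0,0,0.004,0],
    [1,0,0,0.007,0],
    [1,0,0,0.009,0],
    [1,0,0,0.01,0],
    [1,0,0,0.01,0],
    [1,0,0,0.01,0],
    [1,0,0,0.01,0],
    [1,0,0,0.01,0],
    [1,0,0,0.01,0],
    [1,0,0,0.008,0],
    [1,0,0,0.006,0],
    [1,0,0,0.0045,0]
  ]
}}

```text
time_s: 5.2
tcp_pos: [0.4766, -0.2964, 0.0597]
eef_rot: [-90.0, 0.0, 171.5]
contact_force: [0.4, 2.7, 5.0]
gripper_width: 0.0468
```

Emit:
{"op": "jog_arm", "data": {
  "steps": [
    [1,0,0,0,0],
    [1,0,0,0,0],
    [1,0,0,0,0]
  ]
}}

```text
time_s: 5.45
tcp_pos: [0.4766, -0.2956, 0.0595]
eef_rot: [-90.0, 0.0, 171.6]
contact_force: [0.2, -0.8, 1.4]
gripper_width: 0.0472
```

```bash
python3 - <<'E'
from h import *
s=r.get_state(); print(s["tcp_pos"],s["contact_force"],s["gripper_width"])
c=r.capture("side"); crop(c,200,160,200,220,2.7,"s4.png")
E
```

```text
[ 0.47664207 -0.29558192  0.05948645] [ 0.1718157  -0.7958321   1.36628041] 0.04718323467242634
```

View pics/s4.png

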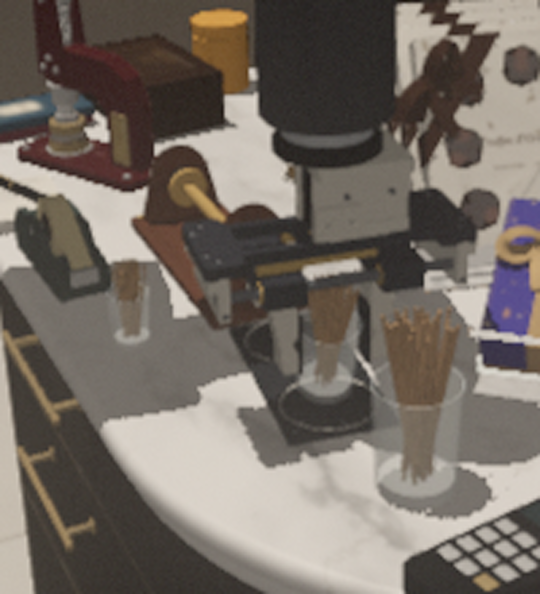

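Emit:
{"op": "jog_arm", "data": {
  "steps": [
    [0.3,0,0,0,0],
    [0,0,0,0,0],
    [0,0,0,0,0],
    [0,0,0,0,0],
    [0,0,-0.01,0,0],
    [0,0,-0.02,0,0],
    [0,0,-0.03,0,0],
    [0,0,-0.03,0,0],
    [0,0,-0.03,0,0],
    [0,0,-0.02,0,0],
    [0,0,0,0,0]
  ]
}}

```text
time_s: 6.42
tcp_pos: [0.4789, -0.2966, 0.2055]
eef_rot: [-89.9, 0.5, 171.6]
contact_force: [1.0, -0.9, -0.2]
gripper_width: 0.0874
```

```bash
python3 - <<'E'
from h import *
s=r.get_state(); print(s["tcp_pos"],s["contact_force"],s["gripper_width"])
c=r.capture("wrist"); cv2.imwrite("pics/w5.png",c["image"][:,:,::-1])
E
```

```text
[ 0.47887842 -0.29656867  0.20553948] [ 1.0131381  -0.87019922 -0.17559476] 0.08735842398080311
```

View pics/w5.png

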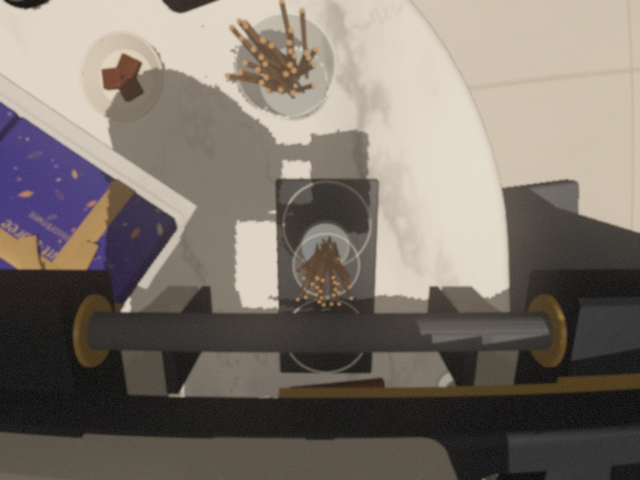

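```bash
python3 - <<'E'
from h import *
s=r.get_state(); print(s["tcp_pos"],s["eef_rot"])
c=r.capture("wrist"); crop(c,220,160,200,230,2.6,"w6.png")
print(proj(c,[[.4766,-.2956,.006],[.4766,-.2956,.068],[.4756,-.2949,.006]],s))
t=r.capture("top");crop(t,315,225,115,80,6,"t6.png")
E
```

```text
[ 0.47791001 -0.29599555  0.20301545] [-89.95471986   0.32360034 171.5725386 ]
[[323.17790194 225.29816655]
 [323.43317873 243.3536418 ]
 [324.51232833 225.9561142 ]]
```

View pics/w6.png

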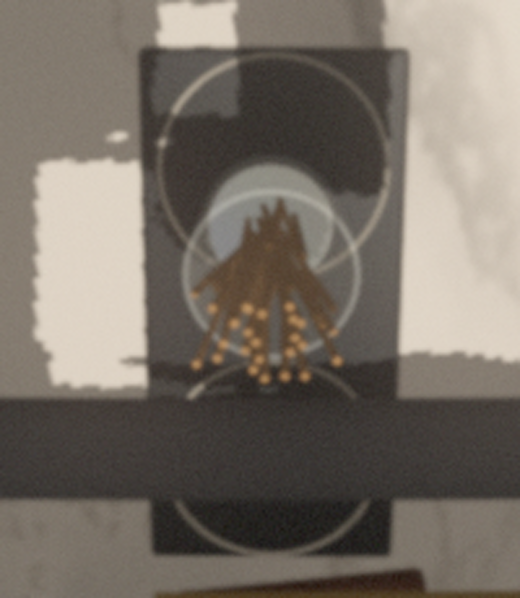

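View pics/t6.png

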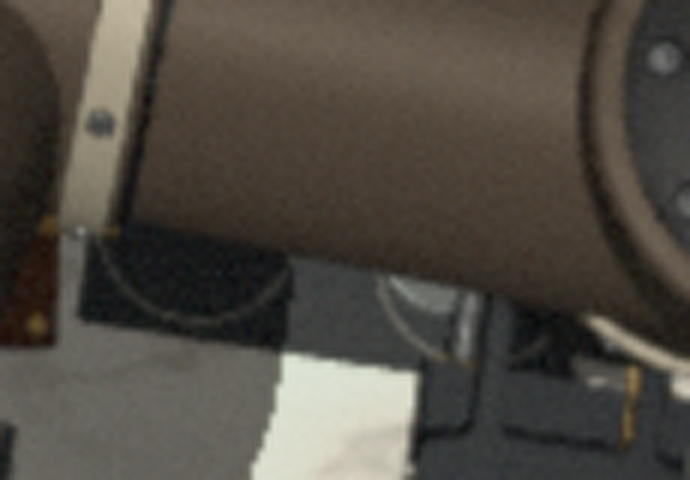

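```bash
python3 - <<'E'
from h import *
s=r.get_state()
c=r.capture("wrist")
cv=lambda x,y:[220+x/2.6,160+y/2.6]
print("rim",plane(c,[cv(272,273),cv(272,190),cv(272,358)],.068,s)[:,:2].round(4))
print("base far edge",plane(c,[cv(270,163)],.006,s)[:,:2],plane(c,[cv(270,163)],.012,s)[:,:2])
print("ring",plane(c,[cv(274,52),cv(274,163),cv(274,275)],.006,s)[:,:2].round(4))
print("near ring",plane(c,[cv(272,555)],.006,s)[:,:2].round(4))
print(s["tcp_pos"])
E
```

```text
rim [[ 0.4756 -0.2805]
 [ 0.4725 -0.3023]
 [ 0.479  -0.2572]]
base far edge [[ 0.47313303 -0.29727563]] [[ 0.47302135 -0.29843882]]
ring [[ 0.467  -0.3311]
 [ 0.4719 -0.2971]
 [ 0.4771 -0.2611]]
near ring [[ 0.4922 -0.1614]]
[ 0.47633349 -0.29536684  0.19982487]
```

Emit:
{"op": "jog_arm", "data": {
  "steps": [
    [0,0,0,-0.008,0],
    [0,0,0,-0.0075,0],
    [0,0,0.02,0,0],
    [0,0,0.03,0,0],
    [0,0,0.03,0,0],
    [0,0,0.03,0,0],
    [0,0,0.02,0,0],
    [0,0,0.01,0,0],
    [0,0,0.003,0,0],
    [0,0,0,0,0],
    [0,0,0,0,0]
  ]
}}

```text
time_s: 7.53
tcp_pos: [0.4797, -0.2803, 0.0575]
eef_rot: [-90.0, 0.1, 171.6]
contact_force: [0.7, -0.7, -0.5]
gripper_width: 0.0877
```

```bash
python3 - <<'E'
from h import *
s=r.get_state(); print(s["tcp_pos"],s["contact_force"],s["gripper_width"])
c=r.capture("side"); crop(c,200,160,200,220,2.7,"s7.png")
c=r.capture("wrist"); cv2.imwrite("pics/w7.png",c["image"][:,:,::-1])
t=s["tcp_pos"]; print(proj(c,[[t[0],t[1],.068],[t[0],t[1],.006]],s))
E
```

```text
[ 0.47974203 -0.28025513  0.05748242] [ 0.67847621 -0.67227942 -0.47675859] 0.08772952375065496
[[320.99464583 345.10278674]
 [320.71594811 284.2606538 ]]
```

View pics/s7.png

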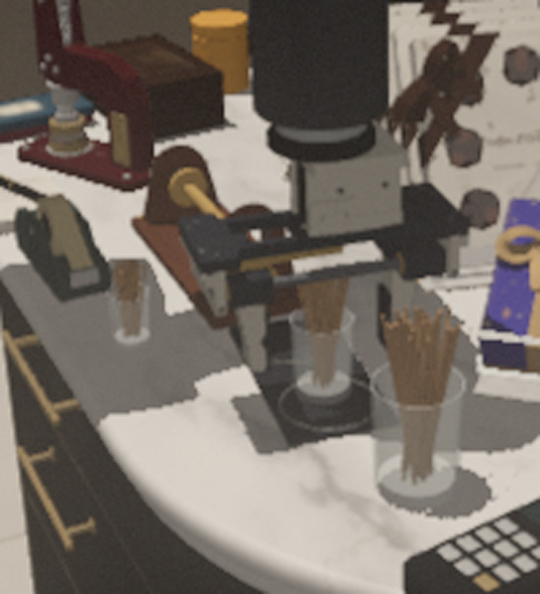

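View pics/w7.png

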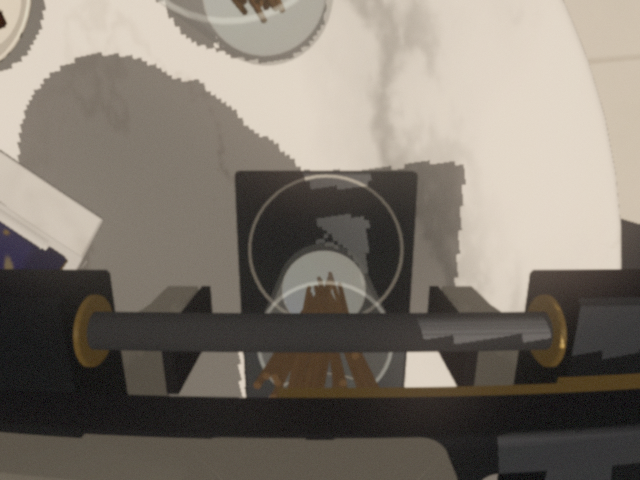

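Emit:
{"op": "jog_arm", "data": {
  "steps": [
    [0.3,0,0,0,0],
    [0.45,0,0,0,0],
    [1,0,0,0,0],
    [1,0,0,0,0],
    [1,0,0,0,0],
    [1,0,0,0,0],
    [1,0,0,0.001,0],
    [1,0,0,0.002,0],
    [1,0,0,0.003,0],
    [1,0,0,0.003,0],
    [1,0,0,0.003,0],
    [1,0,0,0.003,0]
  ],
  "squeeze": 15
}}

```text
time_s: 8.63
tcp_pos: [0.4767, -0.2955, 0.0566]
eef_rot: [-90.0, 0.0, 171.6]
contact_force: [0.9, 1.6, 1.2]
gripper_width: 0.0466
```

Emit:
{"op": "jog_arm", "data": {
  "steps": [
    [1,0,0,0.002,0],
    [1,0,0,0.001,0],
    [1,0,0,0,0]
  ]
}}

```text
time_s: 8.88
tcp_pos: [0.4762, -0.2984, 0.0566]
eef_rot: [-90.0, 0.0, 171.5]
contact_force: [-1.2, -0.9, 0.7]
gripper_width: 0.0466
```

```bash
python3 - <<'E'
from h import *
s=r.get_state(); print(s["tcp_pos"],s["contact_force"],s["gripper_width"])
c=r.capture("side"); crop(c,200,160,200,220,2.7,"s8.png")
c=r.capture("wrist"); cv2.imwrite("pics/w8.png",c["image"][:,:,::-1])
E
```

```text
[ 0.47622103 -0.29844322  0.05655921] [-1.21193372 -0.9122849   0.65043727] 0.04656412561850767
```

View pics/s8.png

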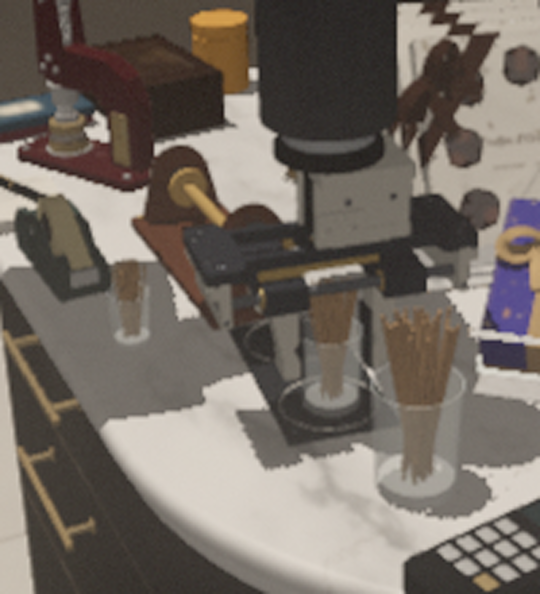

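View pics/w8.png

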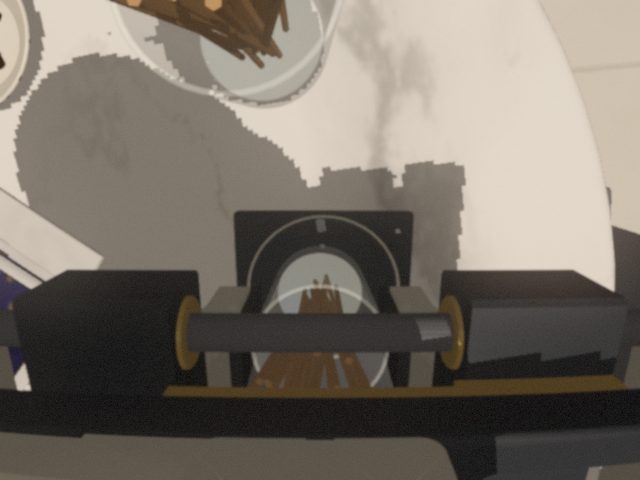

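Emit:
{"op": "jog_arm", "data": {
  "steps": [
    [0.4,0,0,0,0],
    [0.2,0,0,0,0],
    [0,0,0,0,0],
    [0,0,0,0,0],
    [0,0,0,0,0],
    [0,0,-0.02,0,0],
    [0,0,-0.03,0,0],
    [0,0,-0.03,0,0],
    [0,0,-0.03,0,0],
    [0,0,-0.03,0,0],
    [0,0,0,0,0],
    [0,0,0,0,0]
  ]
}}

```text
time_s: 9.98
tcp_pos: [0.4773, -0.2983, 0.1986]
eef_rot: [-90.0, 0.3, 171.6]
contact_force: [-0.6, -0.4, -0.7]
gripper_width: 0.0873
```

```bash
python3 - <<'E'
from h import *
s=r.get_state(); print(s["tcp_pos"],s["contact_force"],s["gripper_width"])
c=r.capture("side"); crop(c,200,160,200,220,2.7,"s9.png")
c=r.capture("wrist"); crop(c,220,160,200,230,2.6,"w9.png")
E
```

```text
[ 0.47729216 -0.29825318  0.19864426] [-0.5539932  -0.42349877 -0.67672993] 0.08734007774246187
```

View pics/s9.png

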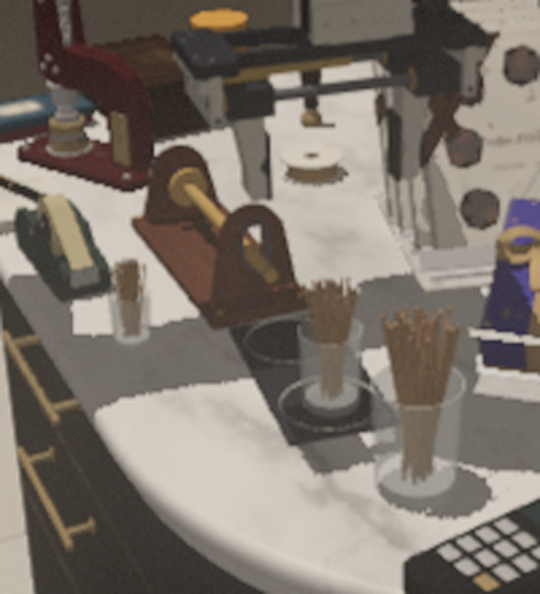

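View pics/w9.png

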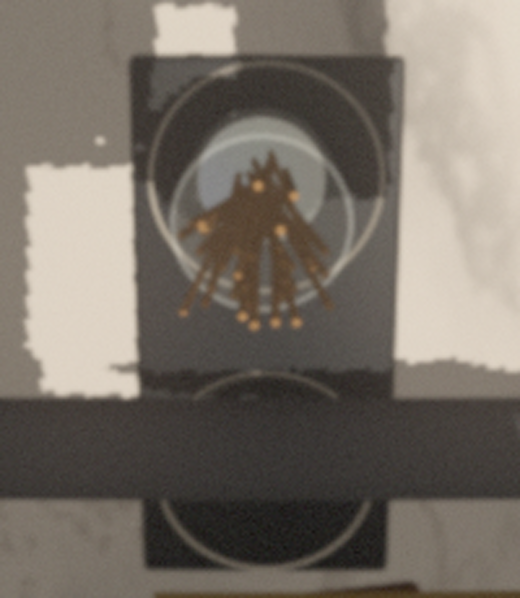

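Emit:
{"op": "jog_arm", "data": {
  "steps": [
    [0,0.0026,0,-0.0286,0],
    [0,0.0026,0,-0.0286,0],
    [0,0.0026,0,-0.0286,0],
    [0,0.0026,0,-0.0286,0],
    [0,0.0026,0,-0.0286,0],
    [0,0.0026,0,-0.0286,0],
    [0,0.0026,0,-0.0286,0],
    [0,0.0026,0,-0.0286,0],
    [0,0.0026,0,-0.0289,0],
    [0,0,0,0,-3.6],
    [0,0,0,0,-3.6],
    [0,0,0,0,0]
  ]
}}

```text
time_s: 11.08
tcp_pos: [0.4903, -0.0392, 0.1952]
eef_rot: [-90.0, -0.1, 179.0]
contact_force: [-0.1, 0.2, -0.3]
gripper_width: 0.0877
```

Emit:
{"op": "jog_arm", "data": {
  "steps": [
    [0,0,0,0,0],
    [0,0,0,0,0]
  ]
}}

```text
time_s: 11.25
tcp_pos: [0.4905, -0.04, 0.1958]
eef_rot: [-90.0, -0.1, 178.6]
contact_force: [-1.0, -0.5, 0.4]
gripper_width: 0.0877
```

```bash
python3 - <<'E'
from h import *
s=r.get_state(); print(s["tcp_pos"],s["eef_rot"],s["contact_force"],s["gripper_width"])
c=r.capture("wrist"); cv2.imwrite("pics/w10.png",c["image"][:,:,::-1])
e=np.radians(88.77);u=np.array([np.cos(e),np.sin(e)]);C=np.array([.4922,-.034])
print(proj(c,[[*(C+u*y),z] for y,z in ((-.006,.05),(-.134,.05),(.066,.05),(.069,.05),(-.113,.012))],s).round(1))
c=r.capture("top"); crop(c,205,220,225,80,3.5,"t10.png")
E
```

```text
[ 0.4905483  -0.04000902  0.19580132] [-8.99761348e+01 -8.49060313e-02  1.78614347e+02] [-1.00763458 -0.54103411  0.35476591] 0.08766423136972964
[[317.6 239.5]
 [316.9  44.1]
 [317.9 333.8]
 [317.9 337.5]
 [317.2  85.7]]
```

View pics/w10.png

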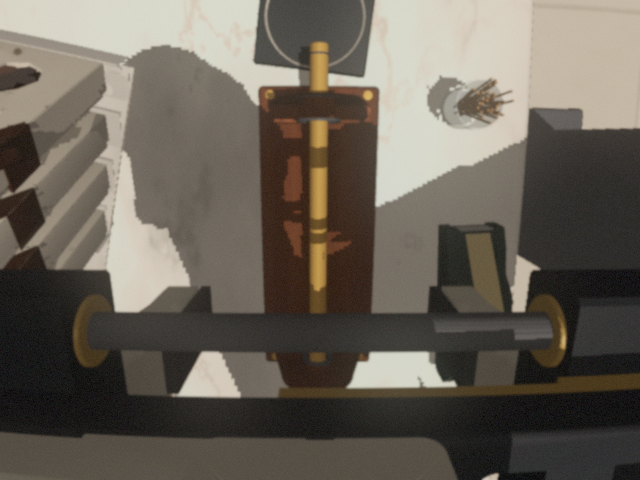

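View pics/t10.png

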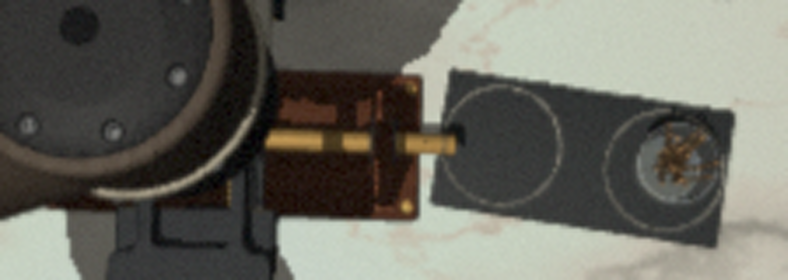

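Emit:
{"op": "jog_arm", "data": {
  "steps": [
    [0,0,0.02,0,0],
    [0,0,0.025,0,0],
    [0,0,0.025,0,0],
    [0,0,0.025,0,0],
    [0,0,0.02,0,0],
    [0,0,0.015,0,0],
    [0,0,0.01,0,0],
    [0,0,0.004,0,0],
    [0,0,0,0,0],
    [0,0,0,0,0]
  ],
  "squeeze": 10
}}

```text
time_s: 12.18
tcp_pos: [0.4912, -0.0399, 0.0528]
eef_rot: [-90.0, 0.0, 178.7]
contact_force: [0.4, 0.0, 0.7]
gripper_width: 0.0877
```

```bash
python3 - <<'E'
from h import *
s=r.get_state(); print(s["tcp_pos"],s["eef_rot"],s["contact_force"],s["gripper_width"])
c=r.capture("wrist"); cv2.imwrite("pics/w11.png",c["image"][:,:,::-1])
c=r.capture("side"); crop(c,200,160,200,220,2.7,"s11.png")
E
```

```text
[ 0.49122156 -0.03986968  0.05284103] [-8.99929296e+01  6.27991673e-03  1.78724844e+02] [0.41091635 0.0124511  0.72888491] 0.08770299397798575
```

View pics/w11.png

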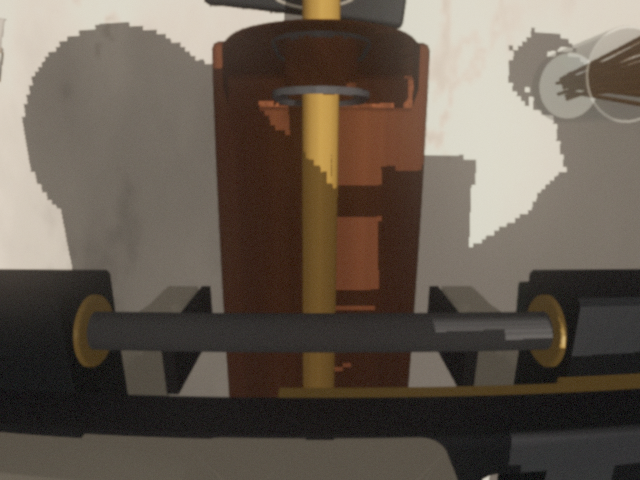

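View pics/s11.png

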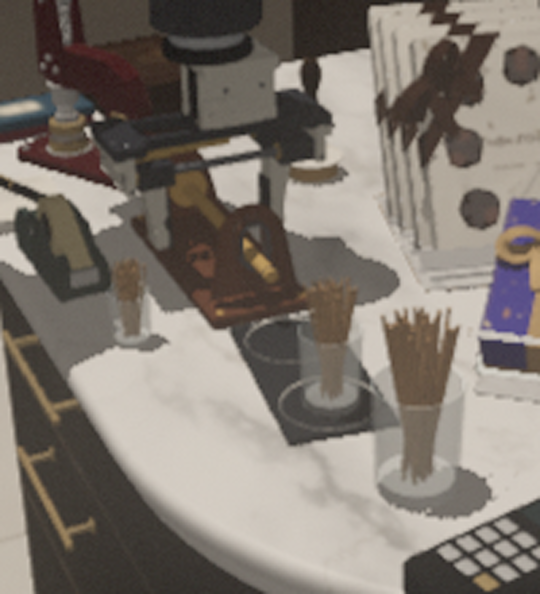

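Emit:
{"op": "jog_arm", "data": {
  "steps": [
    [0.4,0,0,0,0],
    [0.7,0,0,0,0],
    [0.82,0,0,0,0],
    [1,0,0,0,0],
    [1,0,0,0,0],
    [1,0,0,0,0],
    [1,0,0,0,0],
    [1,0,0,0,0],
    [1,0,0,0,0]
  ],
  "squeeze": 10
}}

```text
time_s: 13.03
tcp_pos: [0.491, -0.0397, 0.0525]
eef_rot: [-90.0, -0.0, 178.8]
contact_force: [-0.1, -0.2, -0.2]
gripper_width: 0.0331
```

Emit:
{"op": "jog_arm", "data": {
  "steps": [
    [1,0,0,0.001,0],
    [1,0,0,0.002,0],
    [1,0,0,0.003,0],
    [1,0,0,0.003,0],
    [1,0,0,0.003,0],
    [1,0,0,0.002,0],
    [1,0,0,0.001,0],
    [1,0,0,0,0],
    [1,0,0,0,0]
  ]
}}

```text
time_s: 13.78
tcp_pos: [0.4905, -0.0549, 0.0525]
eef_rot: [-90.0, -0.0, 178.7]
contact_force: [0.0, 0.5, -1.2]
gripper_width: 0.012
```

```bash
python3 - <<'E'
from h import *
s=r.get_state(); print(s["tcp_pos"],s["eef_rot"],s["contact_force"],s["moment"],s["gripper_width"])
c=r.capture("wrist"); cv2.imwrite("pics/w12.png",c["image"][:,:,::-1])
c=r.capture("side"); crop(c,200,160,200,220,2.7,"s12.png")
c=r.capture("top"); crop(c,205,220,225,80,3.5,"t12.png")
E
```

```text
[ 0.49047042 -0.05486329  0.05245225] [-8.99974277e+01 -1.85881566e-02  1.78734593e+02] [ 0.0044234   0.54278958 -1.24144932] [ 0.01417673  0.12725127 -0.01914301] 0.011984573646387902
```

View pics/w12.png

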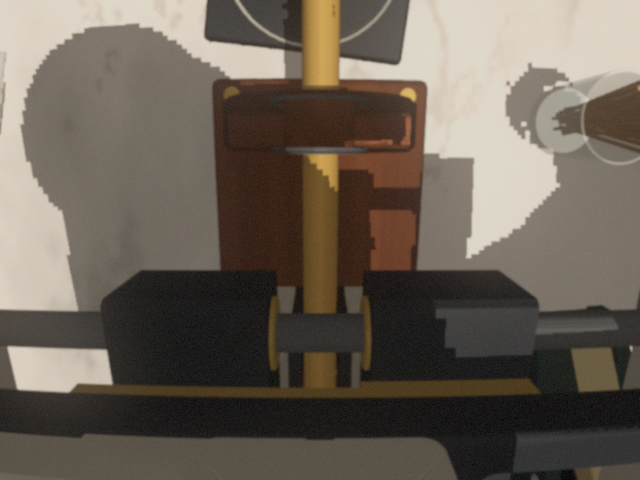

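View pics/s12.png

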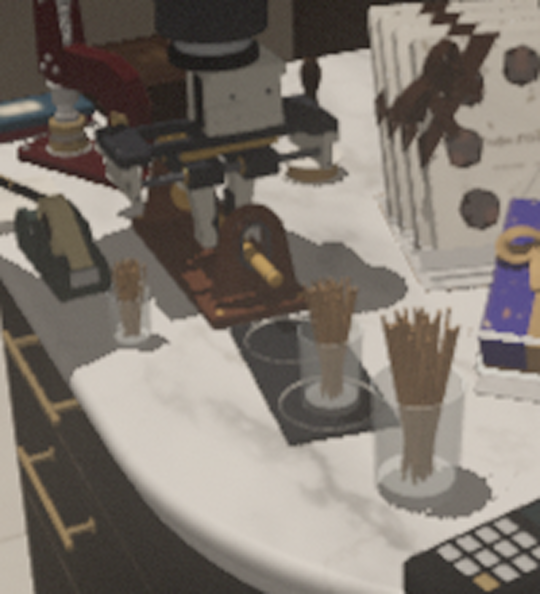

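View pics/t12.png

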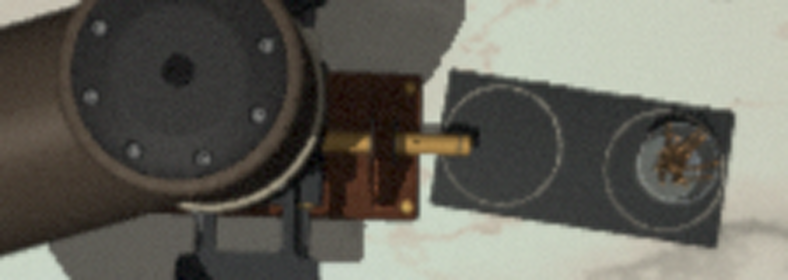

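Emit:
{"op": "jog_arm", "data": {
  "steps": [
    [1,0,0,-0.002,0],
    [1,0,0,-0.002,0],
    [1,0,0,-0.002,0],
    [1,0,0,-0.001,0],
    [1,0,0,0,0],
    [0.7,0,0,0,0],
    [0.7,0,0,0,0],
    [0.7,0,0,0,0],
    [0.7,0,0,-0.004,0],
    [0.7,0,0,-0.004,0],
    [0.7,0,0,0,0],
    [0.7,0,0,0,0]
  ]
}}

```text
time_s: 14.93
tcp_pos: [0.491, -0.0394, 0.0526]
eef_rot: [-90.0, 0.0, 178.8]
contact_force: [-0.6, -0.4, -0.8]
gripper_width: 0.0259
```

Emit:
{"op": "jog_arm", "data": {
  "steps": [
    [1,0,0,0,0],
    [1,0,0,0,0],
    [1,0,0,0,0],
    [1,0,0,0,0],
    [1,0,0,0,0],
    [1,0,0,0,0],
    [1,0,0,0,0],
    [1,0,0,0,0],
    [1,0,0,0,0]
  ],
  "squeeze": 12
}}

```text
time_s: 15.68
tcp_pos: [0.491, -0.0397, 0.0526]
eef_rot: [-90.0, 0.0, 178.8]
contact_force: [0.5, 0.5, 0.6]
gripper_width: 0.0114
```

```bash
python3 - <<'E'
from h import *
s=r.get_state(); print(s["tcp_pos"],s["eef_rot"],s["contact_force"],s["moment"],s["gripper_width"])
c=r.capture("wrist"); cv2.imwrite("pics/w13.png",c["image"][:,:,::-1])
c=r.capture("top"); crop(c,205,220,225,80,3.5,"t13.png")
E
```

```text
[ 0.49101005 -0.03974003  0.05257307] [-8.99990334e+01  2.73123178e-03  1.78754393e+02] [0.450874   0.54029994 0.61705963] [ 0.04210274  0.01042696 -0.02990092] 0.01143655169938384
```

View pics/t13.png

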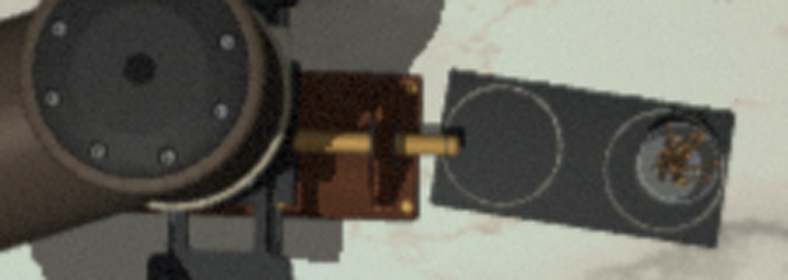

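Emit:
{"op": "jog_arm", "data": {
  "steps": [
    [1,0,0,0.001,0],
    [1,0,0,0.002,0],
    [1,0,0,0.002,0],
    [1,0,0,0.002,0],
    [1,0,0,0.002,0],
    [1,0,0,0.002,0],
    [1,0,0,0.002,0],
    [1,0,0,0.001,0],
    [1,0,0,0,0],
    [1,0,0,0,0]
  ]
}}

```text
time_s: 16.62
tcp_pos: [0.4906, -0.0538, 0.0525]
eef_rot: [-90.0, -0.0, 178.7]
contact_force: [0.0, 0.4, -0.8]
gripper_width: 0.0114
```

```bash
python3 - <<'E'
from h import *
s=r.get_state(); print(s["tcp_pos"],s["eef_rot"],s["contact_force"],s["moment"],s["gripper_width"])
c=r.capture("side"); crop(c,200,160,200,220,2.7,"s14.png")
c=r.capture("top"); crop(c,205,220,225,80,3.5,"t14.png")
E
```

```text
[ 0.49064435 -0.05380513  0.05253346] [-8.99980792e+01 -2.99161146e-03  1.78746311e+02] [ 0.01037482  0.35623295 -0.81919762] [0.02808065 0.16995905 0.02771195] 0.011396080145004588
```

View pics/s14.png

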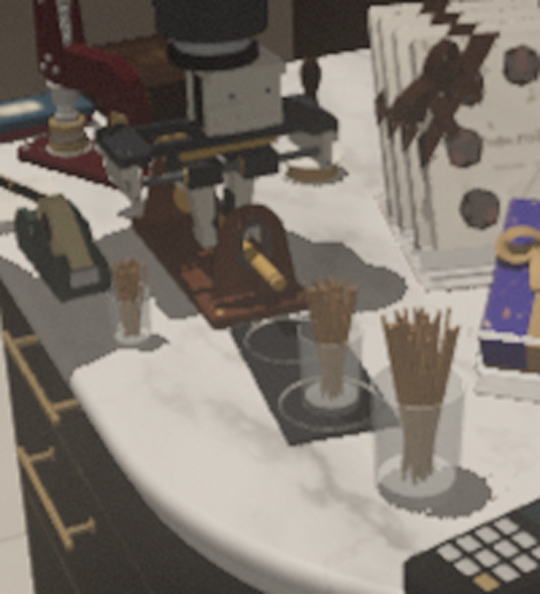

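View pics/t14.png

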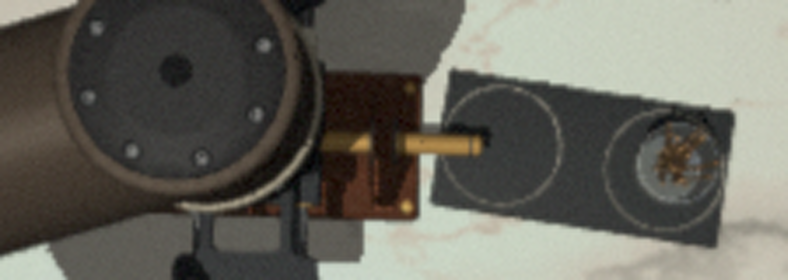

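Emit:
{"op": "jog_arm", "data": {
  "steps": [
    [1,0,-0.003,0,0],
    [1,0,-0.004,0,0],
    [1,0,-0.004,0,0],
    [1,0,-0.004,0,0],
    [1,0,-0.004,0,0],
    [1,0,-0.004,0,0],
    [1,0,-0.003,0,0],
    [1,0,-0.003,0,0],
    [1,0,-0.003,0,0],
    [1,0,-0.003,0,0],
    [1,0,0,0,0],
    [1,0,0,0,0]
  ]
}}

```text
time_s: 17.72
tcp_pos: [0.4906, -0.0537, 0.0876]
eef_rot: [-90.0, 0.0, 178.8]
contact_force: [-0.6, 0.4, -1.3]
gripper_width: 0.0113
```

```bash
python3 - <<'E'
from h import *
s=r.get_state(); print(s["tcp_pos"],s["eef_rot"],s["contact_force"],s["moment"],s["gripper_width"])
c=r.capture("wrist"); cv2.imwrite("pics/w15.png",c["image"][:,:,::-1])
c=r.capture("side"); crop(c,200,160,200,220,2.7,"s15.png")
c=r.capture("top"); crop(c,205,220,225,80,3.5,"t15.png")
E
```

```text
[ 0.49060809 -0.05372512  0.08764928] [-9.00029832e+01  4.03540549e-03  1.78752542e+02] [-0.60747534  0.38593977 -1.32935248] [0.136505   0.05759054 0.00704627] 0.01132312358846037
```

View pics/s15.png

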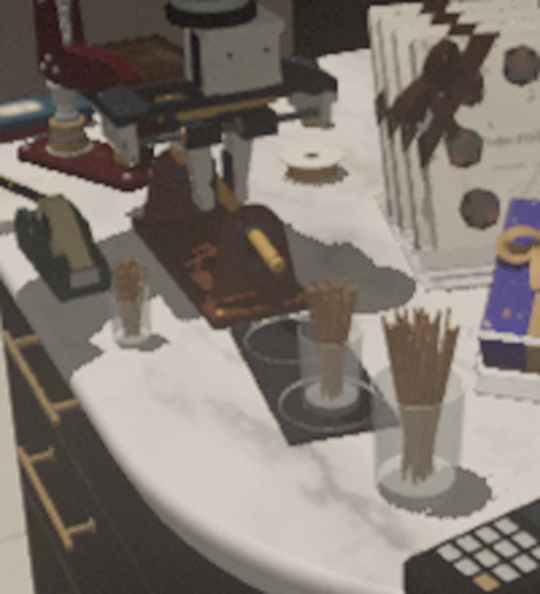

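View pics/w15.png

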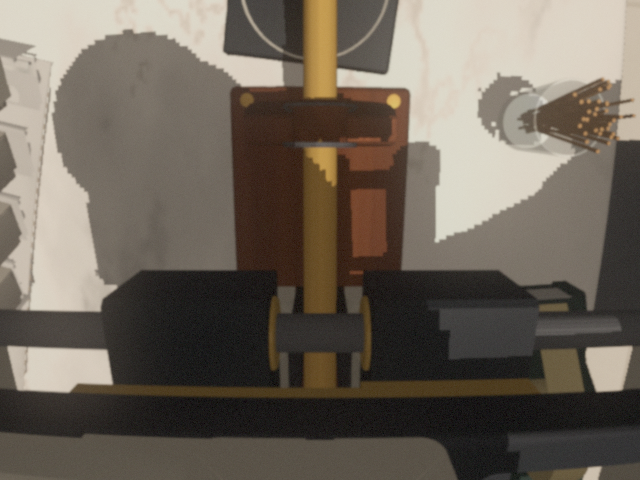

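View pics/t15.png

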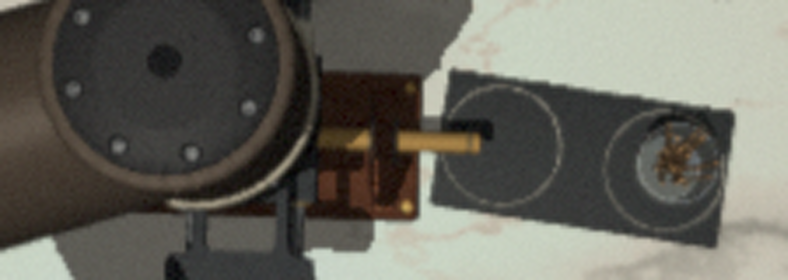

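Emit:
{"op": "jog_arm", "data": {
  "steps": [
    [1,0,-0.002,0,0],
    [1,0,-0.002,0,0],
    [1,0,-0.002,0,0],
    [1,0,-0.002,0,0],
    [1,0,-0.002,0,0],
    [1,0,-0.002,0,0],
    [1,0,-0.002,0,0],
    [1,0,-0.002,0,0],
    [1,0,0,0,0],
    [1,0,0,0,0]
  ]
}}

```text
time_s: 18.7
tcp_pos: [0.4908, -0.0536, 0.1037]
eef_rot: [-90.0, 0.0, 178.8]
contact_force: [0.5, 0.8, -2.1]
gripper_width: 0.0117
```

```bash
python3 - <<'E'
from h import *
s=r.get_state(); print(s["tcp_pos"],s["eef_rot"],s["contact_force"],s["moment"],s["gripper_width"])
c=r.capture("wrist"); cv2.imwrite("pics/w16.png",c["image"][:,:,::-1])
c=r.capture("side"); crop(c,200,160,200,220,2.7,"s16.png")
c=r.capture("top"); crop(c,205,220,225,80,3.5,"t16.png")
E
```

```text
[ 0.49081678 -0.05358617  0.10374801] [-9.00139943e+01  2.90925424e-02  1.78756416e+02] [ 0.46274841  0.77295566 -2.06829412] [0.35232228 0.05432254 0.0234341 ] 0.011693135944027131
```

View pics/s16.png

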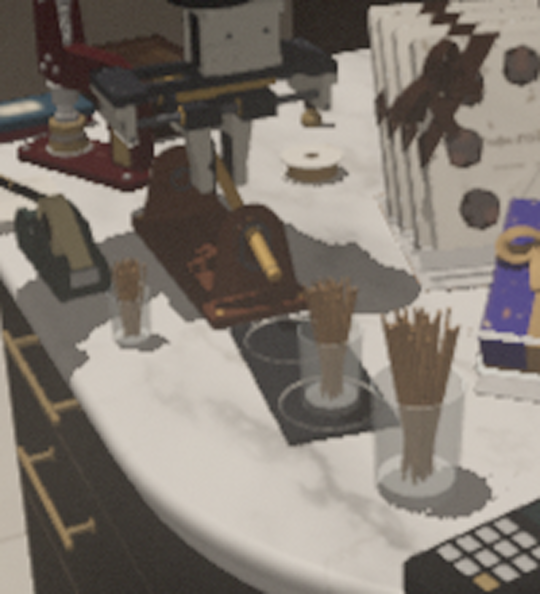

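View pics/w16.png

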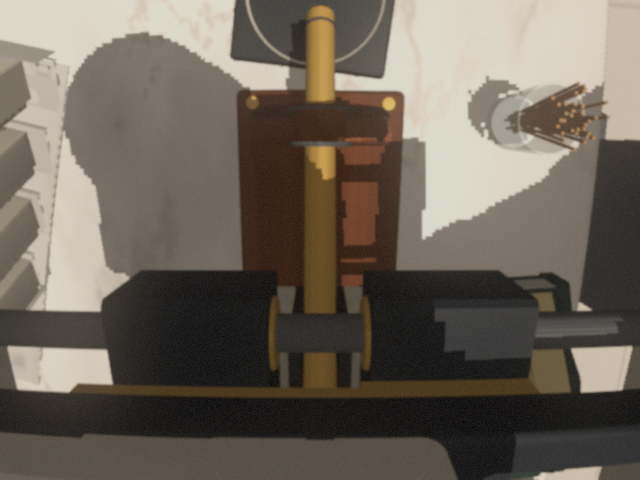

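View pics/t16.png

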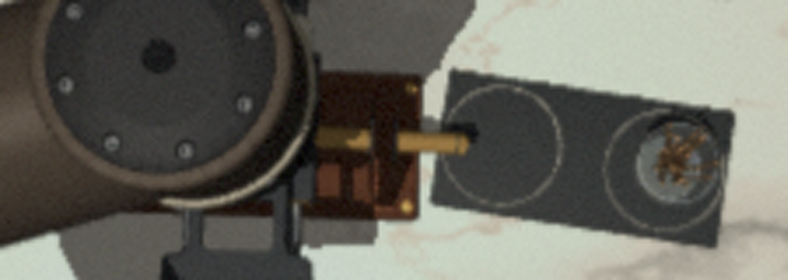

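```bash
cat >> h.py <<'E'
def tri(pairs):
    A=[];b=[]
    for c,px,s in pairs:
        R,t=RT(c,s);u=cv2.undistortPoints(np.array(px,float).reshape(1,1,2),K(c),np.array(c["D"],float))[0,0]
        d=R.T@np.r_[u,1];d/=np.linalg.norm(d);P=np.eye(3)-np.outer(d,d);A.append(P);b.append(P@(-R.T@t))
    return np.linalg.lstsq(np.vstack(A),np.hstack(b),rcond=None)[0]
E
python3 - <<'E'
from h import *
s=r.get_state();w=r.capture("wrist");t=r.capture("top")
tip=tri([(w,(321,15),s),(t,(205+466/3.5,220+144/3.5),None)])
print(tip, s["tcp_pos"]-tip, s["contact_force"])
d=s["tcp_pos"]-[0,0,.0025]-tip; print(np.degrees(np.arctan2(d[2],np.hypot(d[0],d[1]))),np.linalg.norm(d))
E
```

```text
[ 0.4877692  -0.17403838  0.04883363] [0.00297446 0.12041389 0.05472975] [ 0.90756269  1.31065749 -2.55411172]
23.44250099882007 0.13128709209859632
```

Emit:
{"op": "jog_arm", "data": {
  "steps": [
    [1,0,0.0025,0,0],
    [1,0,0.0025,0,0],
    [1,0,-0.0009,-0.002,0],
    [1,0,-0.0015,-0.0035,0],
    [1,0,-0.0017,-0.004,0],
    [1,0,-0.0018,-0.004,0],
    [1,0,-0.0017,-0.004,0],
    [1,0,-0.0017,-0.004,0],
    [1,0,-0.0018,-0.004,0],
    [1,0,-0.0013,-0.003,0],
    [1,0,-0.0006,-0.0015,0],
    [1,0,0,0,0]
  ]
}}

```text
time_s: 19.95
tcp_pos: [0.4914, -0.0233, 0.1118]
eef_rot: [-90.0, 0.0, 178.8]
contact_force: [0.5, -0.3, -2.9]
gripper_width: 0.0119
```

```bash
python3 - <<'E'
from h import *
s=r.get_state(); print(s["tcp_pos"],s["eef_rot"],s["contact_force"],s["moment"],s["gripper_width"])
c=r.capture("wrist"); cv2.imwrite("pics/w17.png",c["image"][:,:,::-1])
c=r.capture("side"); crop(c,200,160,200,220,2.7,"s17.png")
c=r.capture("top"); crop(c,205,220,225,80,3.5,"t17.png")
E
```

```text
[ 0.49144904 -0.02327786  0.11178245] [-9.00076558e+01  2.15673395e-02  1.78788754e+02] [ 0.50664426 -0.32450422 -2.90406061] [-0.00611684  0.12322786  0.0504168 ] 0.011949652271178656
```

View pics/s17.png

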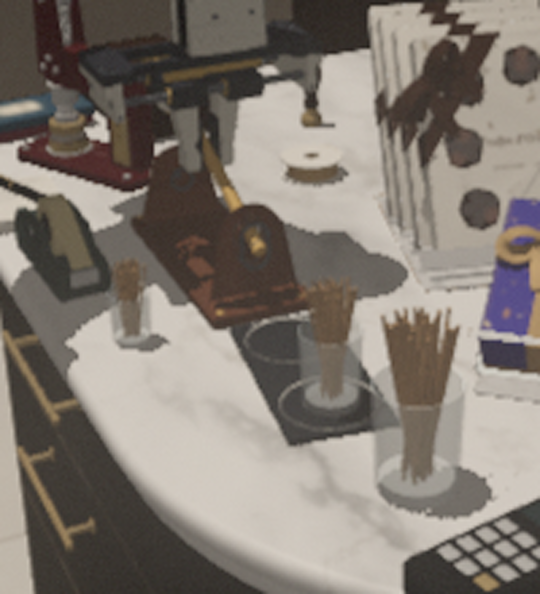

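View pics/w17.png

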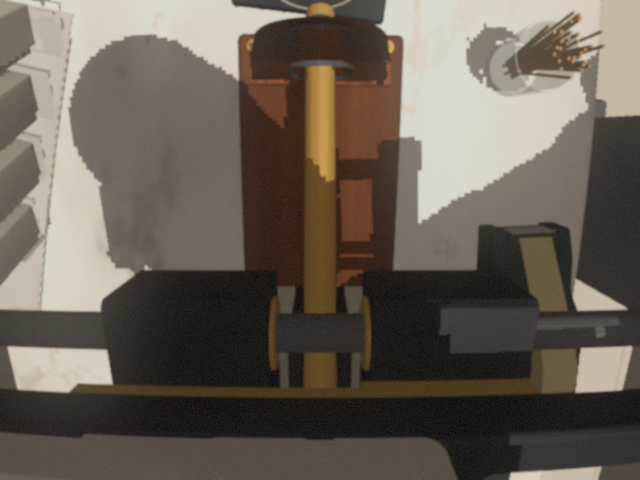

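View pics/t17.png

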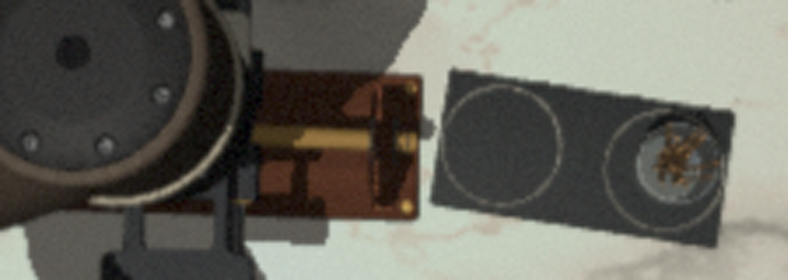

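Emit:
{"op": "jog_arm", "data": {
  "steps": [
    [1,0,-0.0009,-0.002,0],
    [1,0,-0.0017,-0.004,0],
    [1,0,-0.0017,-0.004,0],
    [1,0,-0.0018,-0.004,0],
    [1,0,-0.0017,-0.004,0],
    [1,0,-0.0018,-0.004,0],
    [1,0,-0.0017,-0.004,0],
    [1,0,-0.0018,-0.004,0],
    [1,0,-0.0017,-0.004,0],
    [1,0,-0.0017,-0.004,0],
    [1,0,-0.0009,-0.002,0],
    [1,0,0,0,0]
  ]
}}

```text
time_s: 21.1
tcp_pos: [0.4924, 0.0168, 0.1292]
eef_rot: [-90.0, 0.0, 178.8]
contact_force: [-0.8, 0.2, -2.1]
gripper_width: 0.0115
```

```bash
python3 - <<'E'
from h import *
s=r.get_state(); print(s["tcp_pos"],s["eef_rot"],s["contact_force"],s["moment"],s["gripper_width"])
c=r.capture("wrist"); cv2.imwrite("pics/w18.png",c["image"][:,:,::-1])
c=r.capture("side"); crop(c,200,160,200,220,2.7,"s18.png")
c=r.capture("top"); crop(c,205,220,225,80,3.5,"t18.png")
E
```

```text
[0.49237717 0.01678975 0.12923236] [-9.00106130e+01  2.54390622e-02  1.78786186e+02] [-0.77878937  0.18393646 -2.08598241] [0.04384721 0.12562862 0.01380287] 0.011501955661482923
```

View pics/s18.png

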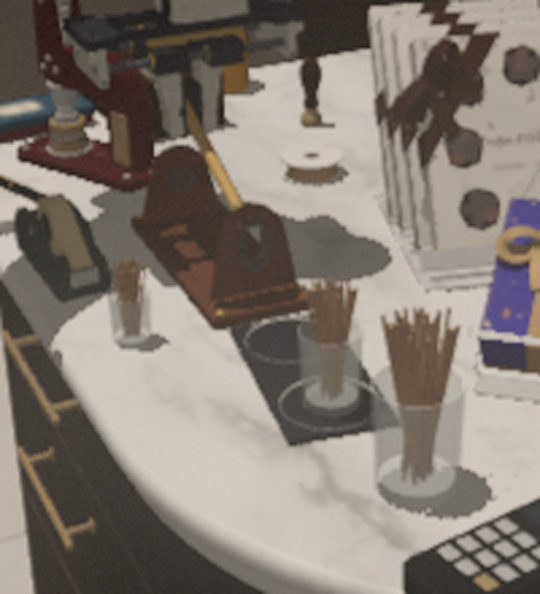

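View pics/w18.png

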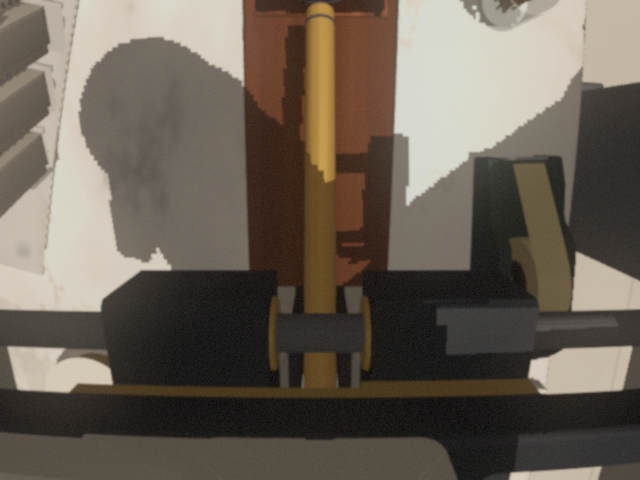

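View pics/t18.png

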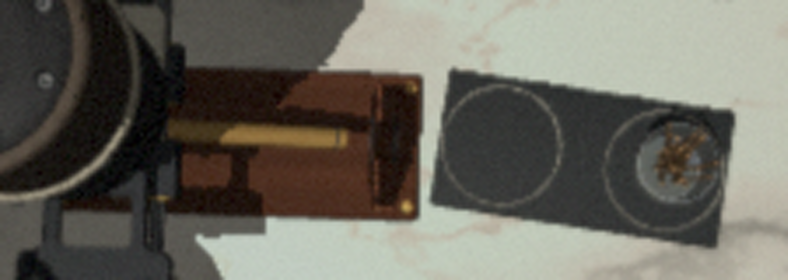

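Emit:
{"op": "jog_arm", "data": {
  "steps": [
    [1,0,-0.004,0,0],
    [1,0,-0.008,0,0],
    [1,0,-0.008,0,0],
    [1,0,-0.008,0,0],
    [1,0,-0.008,0,0],
    [1,0,-0.008,0,0],
    [1,0,-0.008,0,0],
    [1,0,-0.005,0,0],
    [1,0,-0.003,0,0],
    [1,0,0,0,0],
    [1,0,0,0,0]
  ]
}}

```text
time_s: 22.17
tcp_pos: [0.4921, 0.0163, 0.1889]
eef_rot: [-90.0, -0.0, 178.7]
contact_force: [-0.3, -0.4, -1.9]
gripper_width: 0.0117
```

```bash
python3 - <<'E'
from h import *
s=r.get_state(); print(s["tcp_pos"],s["eef_rot"],s["contact_force"],s["moment"],s["gripper_width"])
c=r.capture("wrist"); cv2.imwrite("pics/w19.png",c["image"][:,:,::-1])
c=r.capture("side"); crop(c,200,100,200,220,2.7,"s19.png")
c=r.capture("top"); crop(c,205,220,225,80,3.5,"t19.png")
E
```

```text
[0.49207524 0.01629951 0.18889784] [-9.00099089e+01 -2.73488545e-03  1.78749303e+02] [-0.32031883 -0.43750604 -1.91673034] [ 0.00179712  0.15322906 -0.01819108] 0.011701739328424056
```

View pics/s19.png

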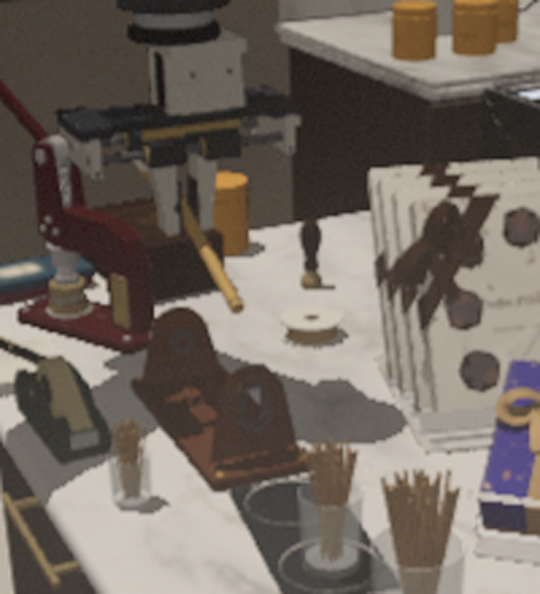

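View pics/w19.png

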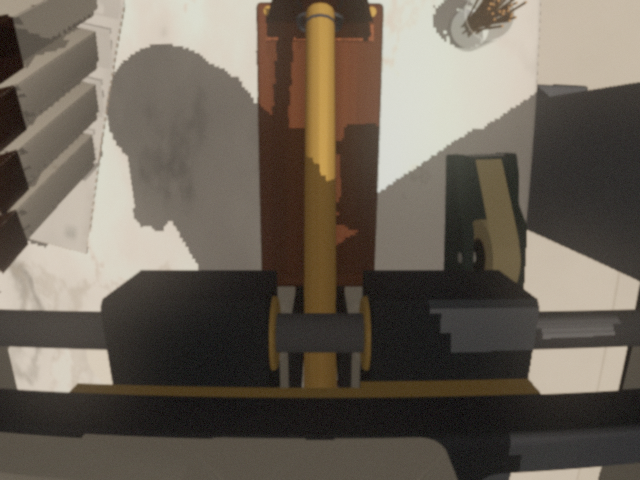

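View pics/t19.png

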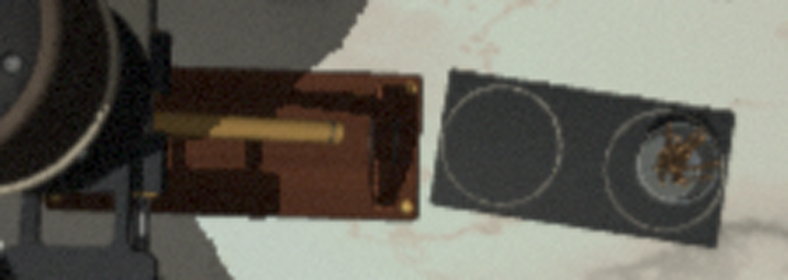

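Emit:
{"op": "jog_arm", "data": {
  "steps": [
    [1,0,0,0.003,0],
    [1,0,0,0.007,0],
    [1,0,0,0.01,0],
    [1,0,0,0.01,0],
    [1,0,0,0.01,0],
    [1,0,0,0.007,0],
    [1,0,0,0.003,0],
    [1,0,0,0,0],
    [1,0,0,0,0]
  ]
}}

```text
time_s: 23.07
tcp_pos: [0.4911, -0.034, 0.189]
eef_rot: [-90.0, 0.0, 178.7]
contact_force: [0.0, -0.3, -1.2]
gripper_width: 0.0118
```

```bash
python3 - <<'E'
from h import *
s=r.get_state(); print(s["tcp_pos"],s["eef_rot"],s["contact_force"],s["moment"],s["gripper_width"])
c=r.capture("wrist"); cv2.imwrite("pics/w20.png",c["image"][:,:,::-1])
c=r.capture("top"); crop(c,205,220,225,80,3.5,"t20.png")
E
```

```text
[ 0.49113942 -0.03402767  0.18900116] [-9.00070469e+01  1.03306952e-02  1.78703719e+02] [ 1.02813569e-04 -2.90271138e-01 -1.18080244e+00] [0.06567597 0.04765121 0.02476333] 0.011785054473423198
```

View pics/w20.png

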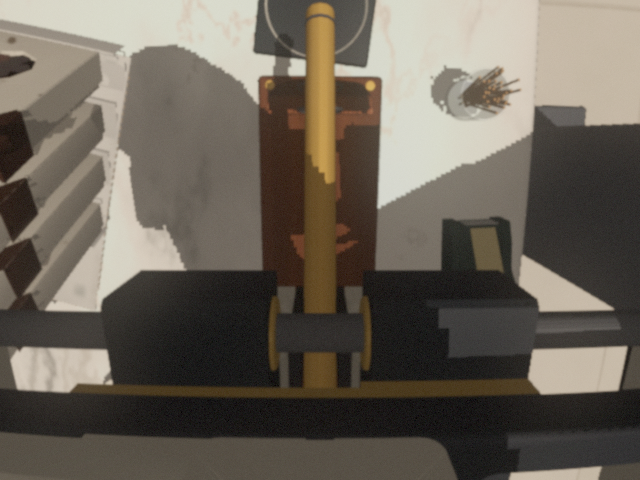

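View pics/t20.png

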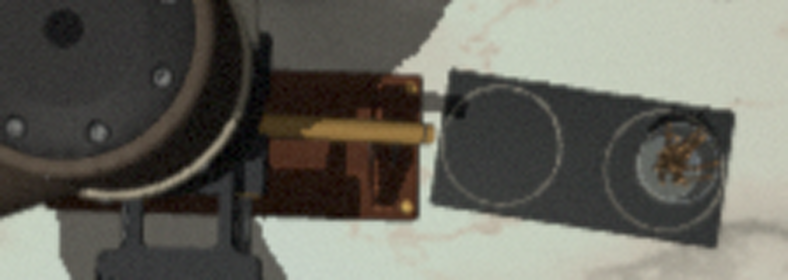

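```bash
python3 - <<'E'
from h import *
s=r.get_state();w=r.capture("wrist");t=r.capture("top")
tip=tri([(w,(321,13),s),(t,(205+431/3.5,220+133.5/3.5),None)])
d=s["tcp_pos"]-[0,0,.0025]-tip; print(tip,np.degrees(np.arctan2(d[2],np.hypot(d[0],d[1]))),np.linalg.norm(d))
E
```

```text
[ 0.48813902 -0.15334627  0.13937084] 21.460234653978894 0.12874684050093366
```

Emit:
{"op": "jog_arm", "data": {
  "steps": [
    [1,0,0.006,0,0],
    [1,0,0.01,0,0],
    [1,0,0.012,0,0],
    [1,0,0.01,0,0],
    [1,0,0.004,0,0],
    [1,0,0.003,0,0],
    [1,0,0.003,0,0],
    [1,0,0.003,0,0],
    [1,0,0.003,0,0],
    [1,0,0.003,0,0],
    [1,0,0.003,0,0],
    [1,0,0,0,0]
  ]
}}

```text
time_s: 24.27
tcp_pos: [0.4909, -0.0337, 0.1285]
eef_rot: [-90.0, -0.0, 178.8]
contact_force: [0.0, -0.0, -0.8]
gripper_width: 0.0114
```

```bash
python3 - <<'E'
from h import *
s=r.get_state(); print(s["tcp_pos"],s["eef_rot"],s["contact_force"],s["moment"],s["gripper_width"])
c=r.capture("wrist"); cv2.imwrite("pics/w21.png",c["image"][:,:,::-1])
c=r.capture("top"); crop(c,205,220,225,80,3.5,"t21.png")
c=r.capture("side"); crop(c,200,130,200,220,2.7,"s21.png")
E
```

```text
[ 0.49094702 -0.033727    0.12852106] [-8.99983086e+01 -2.08618975e-02  1.78751312e+02] [ 0.04624258 -0.00474909 -0.77970867] [-0.07777209  0.05738772 -0.01276131] 0.011382460261972477
```

View pics/w21.png

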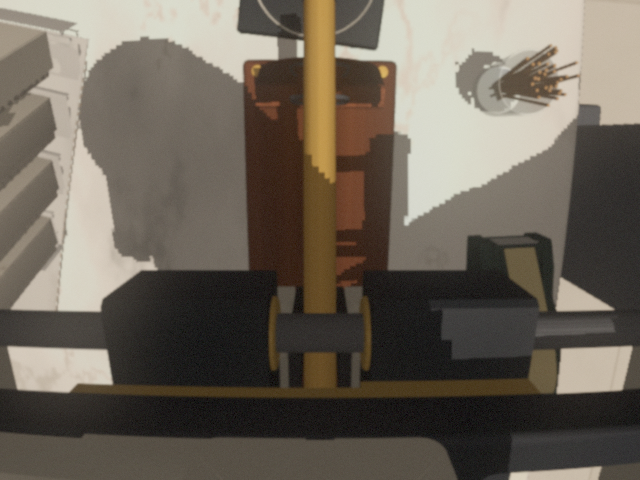

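View pics/s21.png

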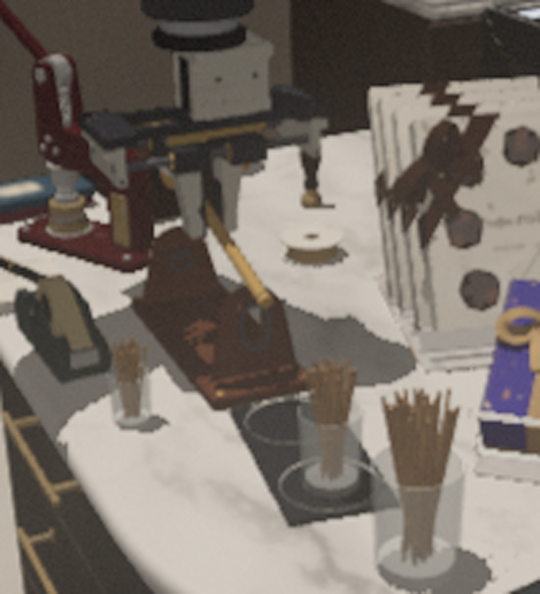

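Levelling against the eye upright's top works with about 1 N. Continuing down.

Emit:
{"op": "jog_arm", "data": {
  "steps": [
    [1,0,0.002,0,0],
    [1,0,0.003,0,0],
    [1,0,0.003,0,0],
    [1,0,0.003,0,0],
    [1,0,0.003,0,0],
    [1,0,0.003,0,0],
    [1,0,0.002,0,0],
    [1,0,0.002,0,0],
    [1,0,0.001,0,0],
    [1,0,0,0,0],
    [1,0,0,0,0]
  ]
}}

```text
time_s: 25.33
tcp_pos: [0.4911, -0.0337, 0.1069]
eef_rot: [-90.0, -0.0, 178.8]
contact_force: [0.3, -0.1, -1.1]
gripper_width: 0.0115
```

```bash
python3 - <<'E'
from h import *
s=r.get_state(); print(s["tcp_pos"],s["eef_rot"],s["contact_force"],s["moment"],s["gripper_width"])
c=r.capture("top"); crop(c,205,220,225,80,3.5,"t22.png")
c=r.capture("side"); crop(c,200,130,200,220,2.7,"s22.png")
E
```

```text
[ 0.4910549  -0.0337327   0.10693041] [-8.99955760e+01 -1.02163486e-02  1.78755124e+02] [ 0.29218416 -0.12799757 -1.08673133] [-0.0322768   0.14952244  0.01584123] 0.011547169161467856
```

View pics/s22.png

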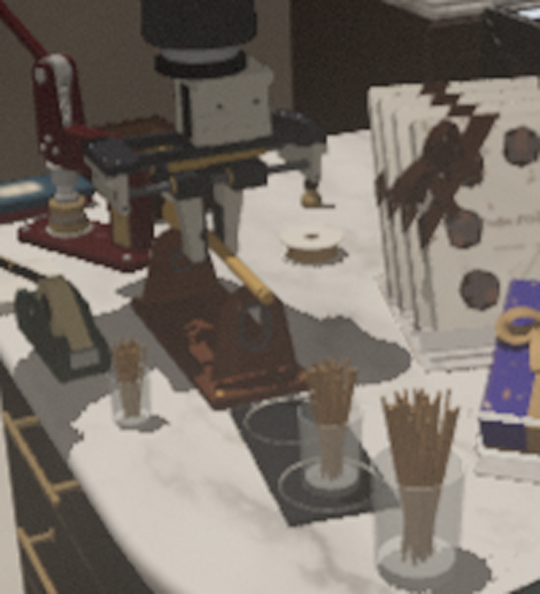

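View pics/t22.png

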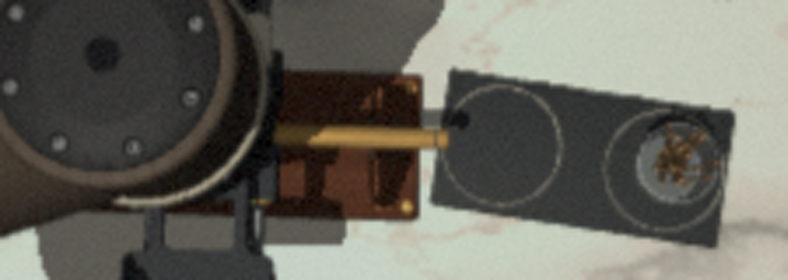

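Emit:
{"op": "jog_arm", "data": {
  "steps": [
    [1,0,0.001,0,0],
    [1,0,0.001,0,0],
    [1,0,0.0015,0,0],
    [1,0,0,0,0],
    [1,0,0,0,0]
  ]
}}

```text
time_s: 25.85
tcp_pos: [0.4911, -0.0337, 0.1034]
eef_rot: [-90.0, -0.0, 178.8]
contact_force: [0.3, 0.2, -0.4]
gripper_width: 0.0115
```

Emit:
{"op": "jog_arm", "data": {
  "steps": [
    [1,0,-0.003,0,0],
    [1,0,-0.008,0,0],
    [1,0,-0.012,0,0],
    [1,0,-0.015,0,0],
    [1,0,-0.015,0,0],
    [1,0,-0.015,0,0],
    [1,0,-0.014,0,0],
    [1,0,-0.01,0,0],
    [1,0,-0.006,0,0],
    [1,0,-0.001,0,0],
    [1,0,0,0,0],
    [1,0,0,0,0]
  ]
}}

```text
time_s: 26.85
tcp_pos: [0.4906, -0.0338, 0.2018]
eef_rot: [-90.0, -0.1, 178.7]
contact_force: [-0.4, 0.3, -1.3]
gripper_width: 0.0114
```

```bash
python3 - <<'E'
from h import *
s=r.get_state(); print(s["tcp_pos"],s["eef_rot"],s["contact_force"],s["moment"],s["gripper_width"])
c=r.capture("top"); crop(c,180,190,250,110,3.2,"t23.png")
c=r.capture("side"); crop(c,200,100,200,220,2.7,"s23.png")
c=r.capture("wrist"); cv2.imwrite("pics/w23.png",c["image"][:,:,::-1])
E
```

```text
[ 0.49062148 -0.03377365  0.20178537] [-8.99938474e+01 -6.54202765e-02  1.78746701e+02] [-0.4091437   0.29960572 -1.32690191] [0.0132922  0.11986703 0.02747986] 0.011412739320531308
```

View pics/s23.png

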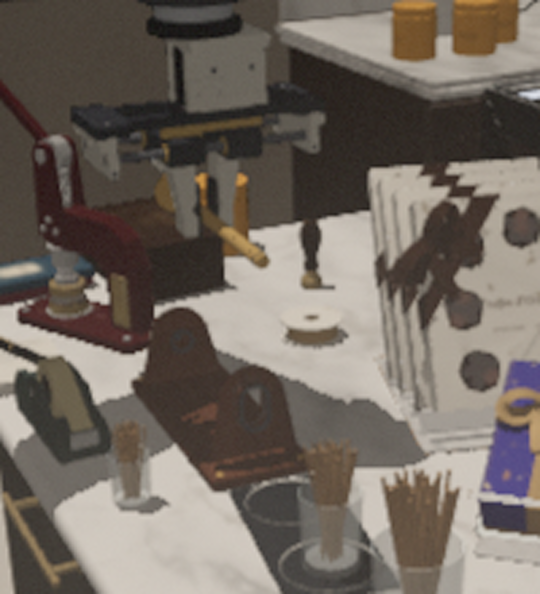

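View pics/t23.png

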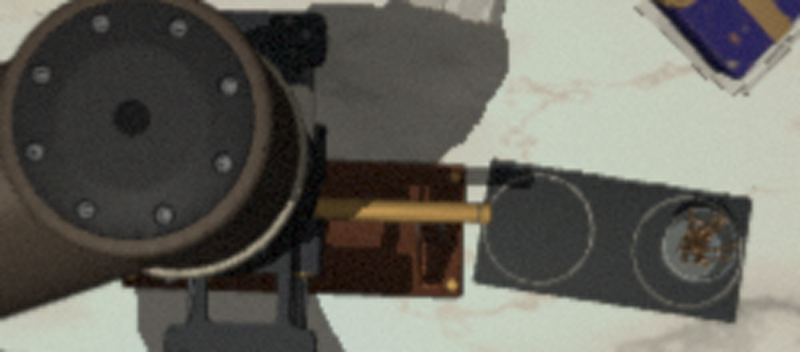

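View pics/w23.png

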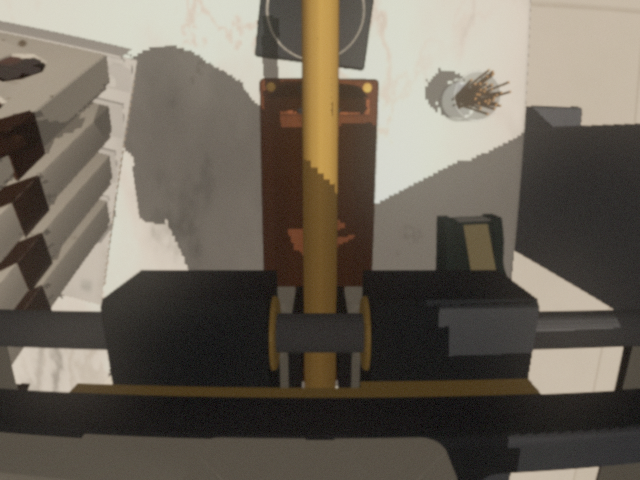

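```bash
python3 - <<'E'
from h import *
s=r.get_state();w=r.capture("side");t=r.capture("top")
tip=tri([(w,(200+262/2.7,100+259/2.7),None),(t,(180+489/3.2,190+213/3.2),None)])
d=s["tcp_pos"]-[0,0,.0025]-tip; print(tip,np.degrees(np.arctan2(d[2],np.hypot(d[0],d[1]))),np.linalg.norm(d))
# side projection of level bar's ends and bar at grip
u=np.array([np.cos(np.radians(88.75)),np.sin(np.radians(88.75)),0]);g=s["tcp_pos"]-[0,0,.0025]
for a in (-3,0,3):
    v=u*np.cos(np.radians(a))+[0,0,np.sin(np.radians(a))]
    print(a,((proj(w,[g-.130*v,g-.04*v,g+.073*v])-[200,100])*2.7).round(1).tolist())
crop(w,240,150,80,60,9.5,"s24.png")
E
```

```text
[ 0.48749245 -0.16188555  0.19918053] 0.005037391269915472 0.12813647147429305
-3 [[262.2, 251.1], [219.9, 224.0], [174.1, 194.6]]
0 [[262.6, 259.7], [220.0, 226.5], [173.8, 190.4]]
3 [[262.8, 268.2], [220.1, 228.9], [173.5, 186.1]]
```

View pics/s24.png

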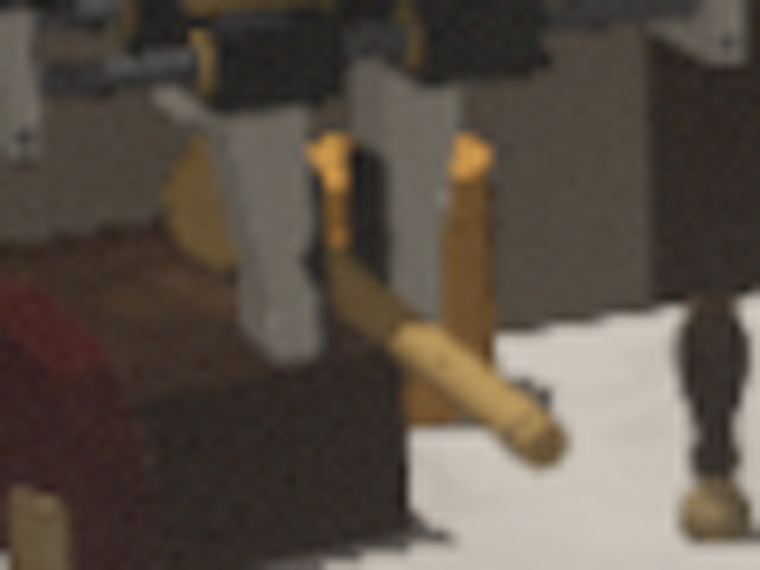

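```bash
python3 - <<'E'
from plant import r
s=r.get_state(); print(s["time_s"],s["tcp_pos"],s["gripper_width"]); print(r.close_job())
E
```

```text
27.1 [ 0.49085774 -0.03376915  0.20188369] 0.011364656963090584
the job is handed in; nothing more can be done
None
```

I slid the glass of picks to the far ring without lifting it, and the brass bar is out of the stand. I handed in at 27.1 s with the bar still in the gripper.

- **Glass:** It slipped about 15 mm in the light first grip and fell short of the ring. I gripped it again at 15 N and slid it the rest of the way. The last pictures show it upright and within about 3 mm of the far ring's centre.
- **Bar removal:** My first shift started before the jaws had closed, so they slid along the bar and moved it only about 9 mm. I eased it back into the socket, took a new grip and shifted it about 16 mm in all. I then tilted the disc end up about 22° against the eye and drew it out slantwise, with wrist forces of at most about 3 N.
- **Levelling:** The tool cannot tilt, so I levelled the bar by lowering its eye end onto the eye upright's top. The wrist force stayed around 1 N.
- **Last checks:** The bar's eye end measures 0.199 m above the counter, and the bar is level to about 0.5° and centred above the stand. The grip is closed at 11.4 mm, and nothing else looked moved in the pictures.

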